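# Scoop brass slugs onto the counting scale

### The arm

A 6-joint arm with a two-finger parallel gripper is mounted at the origin on the work surface. World frame = base frame: x ahead of the robot, y to its left, z up, the work surface at z = 0. Lengths are in m, angles in degrees, forces in N, time in s.
With the tool pointing down it reaches from about 0.325 to 0.85 m from the base axis. Payload 15.5 kg.
Tool frame: the origin (TCP) lies between the finger pads; the fingertips stand 14 mm ahead of it and the grasp point (between the pads) lies 5 mm behind it; z points along the fingers, y is the line along which they close (so a half turn about z gives the same grasp; the last joint's range is limited). The gripper opens to 91 mm and grips with 3 to 60 N. Pads are 32 mm wide; open, the fingers measure 118 mm over their backs; the gripper's body (76 mm by 178 mm) begins 60 mm behind the grasp point.
Start: joints at [60.934, 28.281, 77.091, -0, 74.628, -5.472], TCP at [0.25, 0.573, 0.228] pointing down, gripper open.
Joint ranges: [-166.48, 166.48], [-47.26, 123.95], [12.59, 153.08], [-70.14, 250.14], [6.76, 159.57], [-176.63, 176.63]. Speed limits (degrees/s): [108.29, 108.29, 147.25, 172.46, 172.46, 172.46].

### API

Orientations are given as [roll, pitch, yaw] about the fixed x, y, z axes, in that order (R = Rz(yaw) Ry(pitch) Rx(roll)).
In Python, from bench import r gives the robot as it stands.
- The arm moves only by the tool step_arm, never from a script. Its argument "targets" is a list of rows, each a list of 4 numbers: the shift along the tool's x, y, z as a fraction of full scale, then the turn about the tool's z as a fraction of full scale. A call has 1 to 10 rows; each row is the pose to reach, as a shift and turn from the pose commanded when the call began, along the tool's axes at that moment; what a row does not reach only later rows make up. Full scale, the value 1, is 0.4 m for a shift and 60 degrees for a turn. A row lasts 1/12 s, in which the tool goes at most 41.7 mm and 7.16 degrees, less where a joint would pass 70% of its speed; a pose out of reach is approached as far as the arm can. A call with a number of a shift or a turn outside -1 to 1 is refused whole. A call with a gripper value outside its range is refused whole. "jaw" is the closure, from 0 (fully open) to 1 (shut), set as the call begins (left out, the last holds). The fingers move at their own pace and stop on an object; "grip_force" is the grip in N (left out, the last holds). Time passes only in rows, so rows that repeat a pose let the fingers close. It gives the time, the measured TCP pose, the force, the opening and the grip force at its end, in the units of the state.
- r.observe(): the state, without advancing time (a new reading comes with each control period).
- r.capture(name): name is "scene" or "top" or "wrist"; returns a dict with "color" (400x640x3 uint8, red, green, blue), "range_z" (400x640 float32, m along the optical axis (not along the pixel's ray), 0 where there is no reading), "K" (3x3 intrinsics, pixels), "R" (3x3) and "t" (3): a world point X has camera coordinates R X + t; the wrist camera has in their place "hand_eye" (4x4, takes a point from camera to tool coordinates, whose origin is the TCP and whose axes are the flange's). Camera axes: x right, y down, z forward; pixel columns grow to the right and rows downward; lengths in m; the calibration is good to about 2 mm. The wrist camera is an equidistant fisheye: a pixel r from the principal point sees the ray r / f radians off the axis. A picture is of the moment at which its call begins: read the wrist's pose just before it.
- r.finish_job(): hands the job in; it is judged then, once.
The state is a dict: "clock": time; "joints": joint angles; "joint_vel": joint speeds; "joint_efforts": joint torques, N m; "tcp_pos": TCP position; "eef_rot": TCP orientation; "force": force on the tool from outside, world axes, zero at the start; "ft_torque": the same for the moment, N m; "width": finger opening in m; "gripper_force": force on a finger pad.
Only numpy, scipy, OpenCV 4.12 (cv2) and the standard library are available. Lean on these libraries where they do the work, as an engineer would, in place of code of your own. Each camera call takes 0.05 s, during which the arm holds its last target. There are 200 camera calls.

### The job

Use the red-handled scoop to scoop brass slugs out of the clear bin and tip at least three of them into the pan of the counting scale, without touching the slugs with the fingers or spilling any. Then stand the scoop back upright on the blue mat. Leave the other things on the bench alone.

Things in the scene. Friction and masses are not known exactly. Their poses are not given: they have to be found in the camera images.
- scoop: Aluminium scoop with upright red handle, 0.24 kg, standing on the mat. Origin: centre of its underside, z up, mouth faces its own -x. Floor 1.6 mm thick, 84 mm wide in y; side walls 33 mm high, outer faces y = +-42 mm, x = -35 to +40 mm; back wall at x = +40 mm, 43 mm high; a 4 mm foot under the handle ends at x = +64 mm.
- scoop_lip (a point): Middle of the scoop's straight front lip, on its underside: x = -45 mm from the scoop's origin.
- scoop_grip (a point): Grip point in the scoop's handle: a vertical square bar 22 x 22 mm, axis at x = +51 mm, y = 0 from the scoop's origin, reaching up to z = 150 mm; this point is at z = 125 mm. Grip it across either pair of faces, z 100 to 150 mm.
- bin: Clear open-topped bin fixed to the bench: outside 240 (x) x 104 (y) x 55 (z) mm, walls and floor 4 mm. Origin: centre of its underside, z up. Its -x end (towards the robot) is inside a 50 degree ramp from the floor at x = -88 mm to the rim at x = -120 mm; the other three walls are upright. At the start the slugs stand in its -x half; the +x half is empty.
- scale: Round white counting scale, fixed, with a round steel pan on top and a black display on its -x side; 168 mm across and 85 mm high overall. Origin: centre of its underside.
- pan (a point): Centre of the inner floor of the scale's steel pan, 54 mm above the bench. The pan is round and open-topped, 160 mm across inside, 31 mm deep, walls 4 mm thick.
- pan_mouth (a point): Centre of the pan's mouth, level with its rim, 31 mm above its inner floor.
- scoop_bowl (a point): Middle of the scoop's bowl, 14 mm above the scoop's origin.
- mat: Thin blue mat fixed to the bench, 160 (x) x 140 (y) x 4 mm, where the scoop belongs. Origin: centre of its underside.
- slug0: Brass slug, round, 25 mm in diameter, 22 mm high, with strongly bevelled ends (flats 10 mm across), about 60 g, standing on end at the start. Origin: centre of its lower end face, 11 mm below its middle when upright.
- slug1: Brass slug, round, 25 mm in diameter, 22 mm high, with strongly bevelled ends (flats 10 mm across), about 60 g, standing on end at the start. Origin: centre of its lower end face, 11 mm below its middle when upright.
- slug2: Brass slug, round, 25 mm in diameter, 22 mm high, with strongly bevelled ends (flats 10 mm across), about 60 g, standing on end at the start. Origin: centre of its lower end face, 11 mm below its middle when upright.
- slug3: Brass slug, round, 25 mm in diameter, 22 mm high, with strongly bevelled ends (flats 10 mm across), about 60 g, standing on end at the start. Origin: centre of its lower end face, 11 mm below its middle when upright.
- slug4: Brass slug, round, 25 mm in diameter, 22 mm high, with strongly bevelled ends (flats 10 mm across), about 60 g, standing on end at the start. Origin: centre of its lower end face, 11 mm below its middle when upright.
- caliper: Bystander: steel and black caliper lying flat, 150 mm long, 12 mm high. Origin: centre of its underside.
- ring_gauge: Bystander: steel ring, 40 mm across, 18 mm high. Origin: centre of its underside.
- screwdriver: Bystander: screwdriver lying on the bench. Origin: about the middle of its underside.
- jar: Bystander: amber glass jar, 60 mm across, 100 mm high. Origin: centre of its underside.
- can: Bystander: green can, 56 mm across, 120 mm high. Origin: centre of its underside.

How it is judged:
By the outcome, as a careful person would: the job done as asked, in the order asked, and still so for the second after the job is handed in, with the robot touching nothing.
It also fails if it takes over 64 s, if anything falls off the work surface, if the arm or the gripper's body presses on something with over 40 N, if the wrist force passes 120 N, or if a joint passes its speed limit or range.

## Working session

There is one attempt and no reset: what is moved stays moved. The work goes in short steps, Python scripts to look and compute and a tool call to move; the robot and the scene stay as the last step left them, time stands still between calls to the robot, and variables do not carry over. Pictures are saved under pics/ and viewed, at most 10 in all, crops included, and the job is handed in when it is done.

Besides the shell and the picture viewer there is one more tool, called after "Emit:" by a JSON object that holds its "fn" and its "kwargs", one argument or row to a line. step_arm: Moves the arm, as the interface text tells. Its arguments: {"type":"object","properties":{"targets":{"type":"array","items":{"type":"array","items":{"type":"number"}}},"jaw":{"type":"number"},"grip_force":{"type":"number"}},"required":["targets"]}

```bash
ls; mkdir -p pics; python3 - <<'E'
from bench import r
import cv2,numpy as np
s=r.observe(); print({k:np.round(v,3).tolist() for k,v in s.items()})
a=r.capture("scene");b=r.capture("top")
for n,c in(("scene",a),("top",b)):
    np.savez(n+"0.npz",**c); cv2.imwrite(f"pics/{n}0.png",c["color"][:,:,::-1]); print(n,c["K"].tolist(),c["R"].round(3).tolist(),c["t"])
E
```

```text
pics
{'clock': 0.0, 'joints': [60.936, 28.315, 77.126, -0.0, 74.627, -5.471], 'joint_vel': [-0.023, -0.041, 0.05, 0.105, -0.015, 0.12], 'joint_efforts': [0.004, -87.884, -38.183, 0.071, 0.054, -0.0], 'tcp_pos': [0.25, 0.572, 0.227], 'eef_rot': [-179.932, -0.006, 156.407], 'force': [0.277, 1.056, -0.325], 'ft_torque': [0.028, -0.023, 0.003], 'gripper_force': 0.0, 'width': 0.091}
scene [[436.7967368547407, 0.0, 317.6554057980144], [0.0, 436.7967368547407, 197.66764602437092], [0.0, 0.0, 1.0]] [[0.372, 0.928, 0.008], [0.796, -0.315, -0.518], [-0.478, 0.199, -0.856]] [-0.23045718 -0.42233724  1.60497496]
top [[446.4078753876575, 0.0, 312.8590958026692], [0.0, 446.4078753876575, 203.37509466062312], [0.0, 0.0, 1.0]] [[0.022, -1.0, 0.001], [-0.979, -0.021, -0.204], [0.204, 0.003, -0.979]] [-0.01809697  0.59609888  0.96392168]
```

View pics/scene0.png

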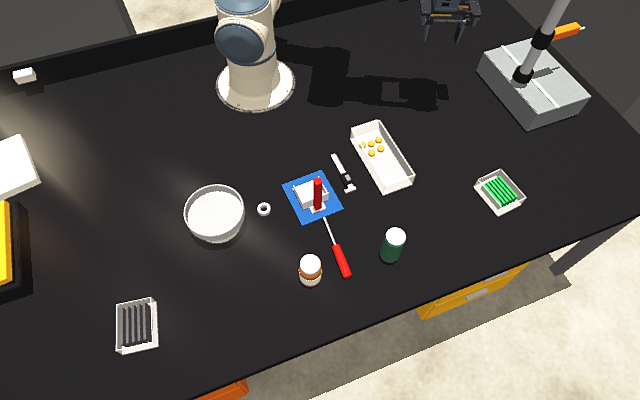

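View pics/top0.png

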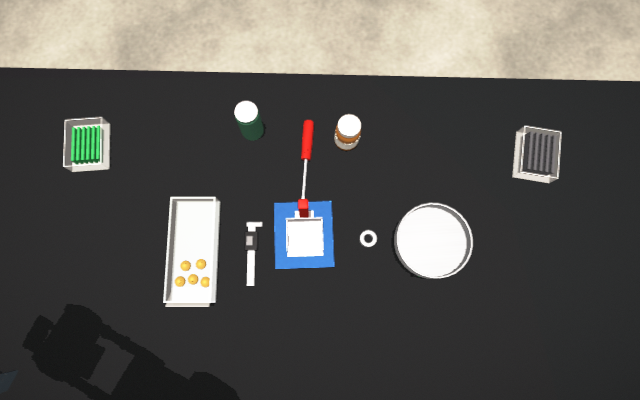

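The scene view shows the scoop on the blue mat (315,195) with its mouth towards the robot, the bin with 5 slugs at (372,147), and the scale at (214,214). In the top view they are at (304,235), (192,250, slugs in rows 264-282) and (433,240).

```bash
cat > h.py <<'E'
import numpy as np,cv2
def pts(c):
    z=c["range_z"].astype(float); v,u=np.indices(z.shape); K=c["K"]
    P=np.stack([(u-K[0,2])/K[0,0]*z,(v-K[1,2])/K[1,1]*z,z],-1)
    X=(P-c["t"])@c["R"]; X[z==0]=np.nan; return X
def ray(c,uv,h):
    K=c["K"]; d=np.array([(uv[0]-K[0,2])/K[0,0],(uv[1]-K[1,2])/K[1,1],1])@c["R"]; o=-c["t"]@c["R"]
    return o+d*(h-o[2])/d[2]
def rect(xy):
    (c,s,a)=cv2.minAreaRect((np.asarray(xy)*1000).astype(np.float32)); return np.round(c,1),np.round(s,1),round(a,2)
E
python3 - <<'E'
from h import *
for n in("top","scene"):
    c=dict(np.load(n+"0.npz")); X=pts(c); hsv=cv2.cvtColor(c["color"],cv2.COLOR_RGB2HSV); H,S,V=[hsv[...,i].astype(int) for i in range(3)]
    x,y,z=X[...,0],X[...,1],X[...,2]
    print(n)
    blue=(H>95)&(H<125)&(S>120)&(V>80)&(x>.3)&(x<.8)&(abs(y)<.3)
    print("mat",rect(X[blue][:,:2]),np.median(z[blue]))
    mx,my=np.nanmedian(x[blue]),np.nanmedian(y[blue])
    near=(abs(x-mx)<.12)&(abs(y-my)<.09)
    red=near&((H<8)|(H>172))&(S>150)&(z>.145); print("handle top",rect(X[red][:,:2]),red.sum(),np.nanmedian(z[red]))
    sc=near&(z>.028)&(z<.06)&(S<80); print("scoop walls",rect(X[sc][:,:2]),sc.sum())
    fl=near&(z<.03)&(S<60)&(V>120); print("scoop white low",rect(X[fl][:,:2]),fl.sum())
    g=((H>12)&(H<32)&(S>110)&(V>100)&(x>.25)&(x<.6)&(y>.1)&(y<.4)).astype(np.uint8)
    k,l,st,ce=cv2.connectedComponentsWithStats(g)
    for i in range(1,k):
        if st[i,4]>15: print("slug",st[i,4],ce[i].round(1),ray(c,ce[i],.016)[:2].round(4),np.nanmax(z[l==i]).round(4))
    b=(z>.048)&(z<.062)&(S<70)&(y>.12)&(y<.4)&(x>.3)&(x<.75); print("bin rim",rect(X[b][:,:2]),b.sum())
    p=(z>.078)&(z<.092)&(y<-.1)&(y>-.5)&(x>.3)&(x<.75); (cc,rr)=cv2.minEnclosingCircle((X[p][:,:2]*1000).astype(np.float32)); print("pan",cc,rr,rect(X[p][:,:2]))
E
```

```text
top
mat (array([533.6,  16.2]), array([161.8, 142.2]), 3.24) 0.003983745216416999
handle top (array([575.9,  16.2]), array([21.5, 18.9]), 1.85) 105 0.153268541409099
scoop walls (array([530.6,  14.2]), array([78.3, 83.5]), 1.81) 151
scoop white low (array([563. ,  13.6]), array([165.1,  86. ]), 2.09) 1393
slug 77 [200.6 263.5] [0.4567 0.254 ] 0.0306
slug 74 [185.1 265.3] [0.4517 0.2897] 0.0319
slug 77 [192.6 278.7] [0.4213 0.2699] 0.0295
slug 77 [179.6 280.9] [0.4156 0.2996] 0.0297
slug 69 [204.7 281.4] [0.4157 0.2414] 0.0295
bin rim (array([484.3, 272.3]), array([248.1, 105.7]), 1.11) 855
pan (515.6260986328125, -274.2833251953125) 84.29187774658203 (array([ 515.6, -273.8]), array([166.3, 166.6]), 34.56)
scene
mat (array([532.5,  15.9]), array([168.2, 143.7]), 2.96) 0.00426934311427199
handle top (array([578.7,  13.7]), array([19.8, 20.4]), 88.23) 54 0.1534045017587073
scoop walls (array([529.6,  13. ]), array([76.4, 86.1]), 2.81) 112
scoop white low (array([574. ,  19.6]), array([197.4,  95.2]), 3.19) 502
slug 37 [378.1 139.5] [0.4161 0.2977] 0.031
slug 34 [370.9 143.4] [0.4219 0.2684] 0.0297
slug 17 [363.4 143.9] [0.415  0.2445] 0.03
slug 36 [380.2 148.5] [0.4523 0.2877] 0.0305
slug 39 [371.1 152.7] [0.457  0.2524] 0.0284
bin rim (array([484.7, 269.5]), array([252.1, 108.4]), 1.08) 446
pan (516.1162109375, -277.7025146484375) 85.84312438964844 (array([ 516.5, -276.9]), array([167.9, 166.9]), 45.67)
```

```bash
cat > mv.py <<'E'
import sys,numpy as np
from scipy.spatial.transform import Rotation as Ro
from bench import r
s=r.observe(); a=[float(q) for q in sys.argv[1:]]
R=Ro.from_euler("xyz",s["eef_rot"],degrees=True).as_matrix()
d=R.T@(np.array(a[:3])-s["tcp_pos"])/.4
dy=(a[3]-s["eef_rot"][2]+180)%360-180
print("shift",d.round(4),"turn",round(-dy/60,4),"tcp",np.round(s["tcp_pos"],4),np.round(s["eef_rot"],2),"F",np.round(s["force"],1),"T",np.round(s["ft_torque"],2),"w",s["width"],s["gripper_force"],s["clock"])
E
python3 mv.py .577 .0155 .227 -178
```

```text
shift [-1.3065 -0.9488  0.0019] turn -0.4266 tcp [0.25   0.5725 0.2274] [-1.7994e+02 -1.0000e-02  1.5640e+02] F [0.  0.4 0.6] T [ 0.01 -0.06  0.02] w 0.09094771640594651 0.0 0.1
```

Emit:
{"fn": "step_arm", "kwargs": {
  "targets": [
    [-0.08, -0.06, 0, -0.05],
    [-0.16, -0.12, 0, -0.1],
    [-0.24, -0.17, 0, -0.16],
    [-0.32, -0.23, 0, -0.21],
    [-0.4, -0.29, 0, -0.27],
    [-0.48, -0.35, 0, -0.32],
    [-0.56, -0.41, 0, -0.38],
    [-0.64, -0.46, 0, -0.427],
    [-0.7, -0.51, 0, -0.427],
    [-0.75, -0.545, 0, -0.427]
  ],
  "jaw": 0
}}

```text
clock: 0.93
tcp_pos: [0.4385, 0.2505, 0.2278]
eef_rot: [-180.0, -0.0, -178.0]
force: [0.3, 0.4, 1.1]
width: 0.0915
gripper_force: 0.0
```

```bash
python3 mv.py .577 .0155 .227 -178
```

```text
shift [-0.3258 -0.5991  0.0021] turn -0.0003 tcp [0.4385 0.2505 0.2278] [-1.7997e+02 -2.0000e-02 -1.7802e+02] F [0.3 0.4 1.1] T [0.05 0.01 0.01] w 0.09148419069816496 0.0 0.9333
```

Emit:
{"fn": "step_arm", "kwargs": {
  "targets": [
    [-0.04, -0.08, 0, 0],
    [-0.09, -0.16, 0, 0],
    [-0.13, -0.25, 0, 0],
    [-0.18, -0.33, 0, 0],
    [-0.22, -0.41, 0, 0],
    [-0.27, -0.49, 0, 0],
    [-0.3, -0.55, 0, 0],
    [-0.318, -0.585, 0, 0],
    [-0.326, -0.599, 0, 0],
    [-0.326, -0.599, 0, 0]
  ]
}}

```text
clock: 1.77
tcp_pos: [0.5767, 0.0175, 0.2276]
eef_rot: [180.0, -0.0, -178.0]
force: [-0.5, 0.2, -0.8]
width: 0.0911
gripper_force: 0.0
```

```bash
python3 mv.py .577 .0155 .125 -178; python3 - <<'E'
from bench import r
import cv2; c=r.capture("wrist"); cv2.imwrite("pics/w1.png",c["color"][:,:,::-1]); print(c["K"],c["hand_eye"])
E
```

```text
shift [-0.0006 -0.0052  0.2564] turn -0.0007 tcp [0.5767 0.0175 0.2276] [ 1.7999e+02 -3.0000e-02 -1.7804e+02] F [-0.5  0.2 -0.8] T [ 0.06  0.   -0.01] w 0.09111971194521071 0.0 1.7667
[[309.70691629   0.         315.86168074]
 [  0.         309.70691629 196.7955886 ]
 [  0.           0.           1.        ]] [[-1.46484116e-04 -9.71803174e-01 -2.35793488e-01  6.62020493e-02]
 [ 9.99999902e-01 -4.36835941e-05 -4.41200675e-04  3.00850316e-04]
 [ 4.18459910e-04 -2.35793529e-01  9.71803085e-01 -1.56468843e-01]
 [ 0.00000000e+00  0.00000000e+00  0.00000000e+00  1.00000000e+00]]
```

View pics/w1.png

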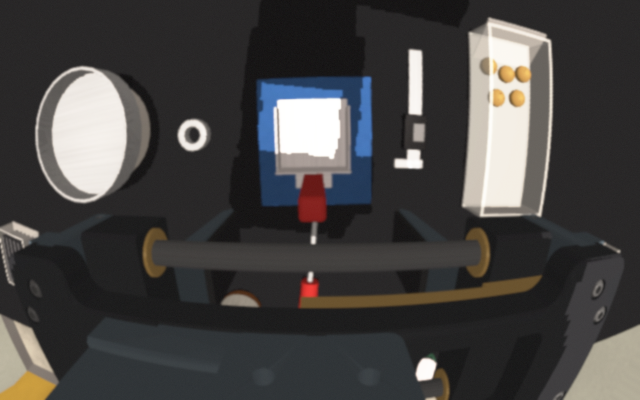

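The wrist view shows the red handle top at (312,205), centred between the fingers. The mat and scoop are straight below it.

Emit:
{"fn": "step_arm", "kwargs": {
  "targets": [
    [0, -0.005, 0.05, 0],
    [0, -0.005, 0.1, 0],
    [0, -0.005, 0.15, 0],
    [0, -0.005, 0.2, 0],
    [0, -0.005, 0.235, 0],
    [0, -0.005, 0.25, 0],
    [0, -0.005, 0.256, 0],
    [0, -0.005, 0.256, 0]
  ]
}}

```text
clock: 2.48
tcp_pos: [0.5763, 0.017, 0.1257]
eef_rot: [180.0, -0.0, -177.9]
force: [1.1, 0.9, -0.1]
width: 0.0913
gripper_force: 0.0
```

Emit:
{"fn": "step_arm", "kwargs": {
  "targets": [
    [0, 0, 0, 0],
    [0, 0, 0, 0],
    [0, 0, 0, 0],
    [0, 0, 0, 0],
    [0, 0, 0, 0],
    [0, 0, 0, 0],
    [0, 0, 0, 0],
    [0, 0, 0, 0],
    [0, 0, 0, 0],
    [0, 0, 0, 0]
  ],
  "jaw": 1,
  "grip_force": 50
}}

```text
clock: 3.32
tcp_pos: [0.5766, 0.0161, 0.1255]
eef_rot: [180.0, -0.0, -178.0]
force: [0.4, 0.4, 1.0]
width: 0.0273
gripper_force: 0.0
```

```bash
python3 mv.py .577 .0155 .235 -178
```

```text
shift [-0.0008 -0.0015 -0.2738] turn 0.0005 tcp [0.5766 0.0161 0.1255] [ 1.8000e+02 -1.0000e-02 -1.7797e+02] F [0.4 0.4 1. ] T [0.03 0.   0.02] w 0.027311244014851722 0.0 3.3167
```

Emit:
{"fn": "step_arm", "kwargs": {
  "targets": [
    [0, 0, 0, 0],
    [0, 0, 0, 0],
    [0, 0, 0, 0],
    [0, 0, 0, 0],
    [0, 0, 0, 0]
  ]
}}

```text
clock: 3.73
tcp_pos: [0.5766, 0.0161, 0.1254]
eef_rot: [180.0, -0.0, -178.0]
force: [-0.0, -0.5, -2.8]
width: 0.022
gripper_force: 50.0
```

Emit:
{"fn": "step_arm", "kwargs": {
  "targets": [
    [0, 0, -0.02, 0],
    [0, 0, -0.05, 0],
    [0, 0, -0.1, 0],
    [0, 0, -0.15, 0],
    [0, 0, -0.2, 0],
    [0, 0, -0.25, 0],
    [0, 0, -0.27, 0],
    [0, 0, -0.275, 0],
    [0, 0, -0.275, 0]
  ]
}}

```text
clock: 4.48
tcp_pos: [0.5767, 0.0161, 0.2356]
eef_rot: [-180.0, 0.0, -178.0]
force: [0.6, 0.3, -3.2]
width: 0.0219
gripper_force: 50.0
```

```bash
python3 - <<'E'
from bench import r
from h import *
for n in("scene","top"):
    c=r.capture(n); np.savez(n+"1.npz",**c); cv2.imwrite(f"pics/{n}1.png",cv2.resize(c["color"][80:280,150:450,::-1] if n=="top" else c["color"][60:260,200:500,::-1],(750,500)))
E
python3 mv.py .583 .270 .235 -178.9
```

```text
shift [-0.0397  0.6337 -0.0014] turn 0.0154 tcp [0.5761 0.0161 0.2344] [ 1.7999e+02 -1.0000e-01 -1.7798e+02] F [-0.5  0.1 -3.4] T [ 0.12 -0.03  0.01] w 0.022213136087721005 49.99932289123535 4.5833
```

View pics/scene1.png

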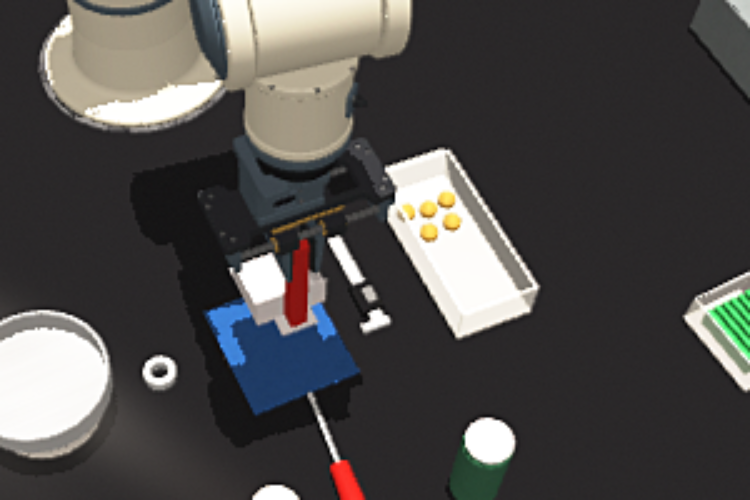

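The scoop hangs level in the grip above the mat (crop 290,290). The slugs are undisturbed at crop (430,215). Next I move over the empty half of the bin.

Emit:
{"fn": "step_arm", "kwargs": {
  "targets": [
    [-0.003, 0.04, 0, 0.015],
    [-0.006, 0.12, 0, 0.015],
    [-0.01, 0.2, 0, 0.015],
    [-0.015, 0.28, 0, 0.015],
    [-0.02, 0.36, 0, 0.015],
    [-0.025, 0.44, 0, 0.015],
    [-0.03, 0.52, 0, 0.015],
    [-0.034, 0.59, 0, 0.015],
    [-0.035, 0.63, 0, 0.015],
    [-0.035, 0.639, 0, 0.015]
  ]
}}

```text
clock: 5.42
tcp_pos: [0.5809, 0.2744, 0.2341]
eef_rot: [-180.0, -0.1, -178.7]
force: [-1.1, -0.8, -3.4]
width: 0.0219
gripper_force: 50.0
```

Emit:
{"fn": "step_arm", "kwargs": {
  "targets": [
    [0, 0, 0, 0],
    [0, 0, 0, 0],
    [0, 0, 0, 0]
  ]
}}

```text
clock: 5.67
tcp_pos: [0.5817, 0.2706, 0.2352]
eef_rot: [-180.0, -0.0, -178.9]
force: [-0.2, -0.6, -3.2]
width: 0.0217
gripper_force: 50.0
```

```bash
python3 - <<'E'
from bench import r
from h import *
c=r.capture("top");s=r.observe(); X=pts(c); np.savez("top2.npz",**c)
hsv=cv2.cvtColor(c["color"],cv2.COLOR_RGB2HSV);S=hsv[...,1]
x,y,z=X[...,0],X[...,1],X[...,2]
b=(z>.046)&(z<.064)&(S<90)&(y>.2)&(y<.345)&(x>.34)&(x<.62); 
# bin long edges: fit per side from outermost points per x slice
for sg in(-1,1):
    L=[]
    for q in np.arange(.37,.60,.01):
        m=b&(abs(x-q)<.005)
        if m.sum()>2: L.append((q,sg*np.max(sg*y[m])))
    L=np.array(L); L=L[abs(L[:,1]-np.median(L[:,1]))<.008]; print(sg,len(L),np.polyfit(L[:,0]-.484,L[:,1],1))
sc=(z>.11)&(z<.165)&(x>.42)&(x<.58)&(abs(y-.27)<.08)&(S<90); print("scoop",sc.sum(),rect(X[sc][:,:2]),np.percentile(z[sc],[5,50,95]))
cv2.imwrite("pics/top2.png",cv2.resize(c["color"][150:330,80:350,::-1],(780,520)))
E
python3 mv.py .581 .272 .127 -178.9
```

```text
-1 23 [0.02080343 0.2197746 ]
1 16 [0.0173107  0.22397088]
scoop 1453 (array([532.6, 270.9]), array([93.6, 84.1]), 1.34) [0.11351196 0.11658996 0.14828015]
shift [0.0017 0.0035 0.271 ] turn -0.0008 tcp [0.5818 0.2706 0.2354] [-1.7998e+02 -2.0000e-02 -1.7895e+02] F [ 0.4  0.3 -3. ] T [ 0.03 -0.07  0.  ] w 0.021672396727624554 49.99921381473541 5.7167
```

View pics/top2.png

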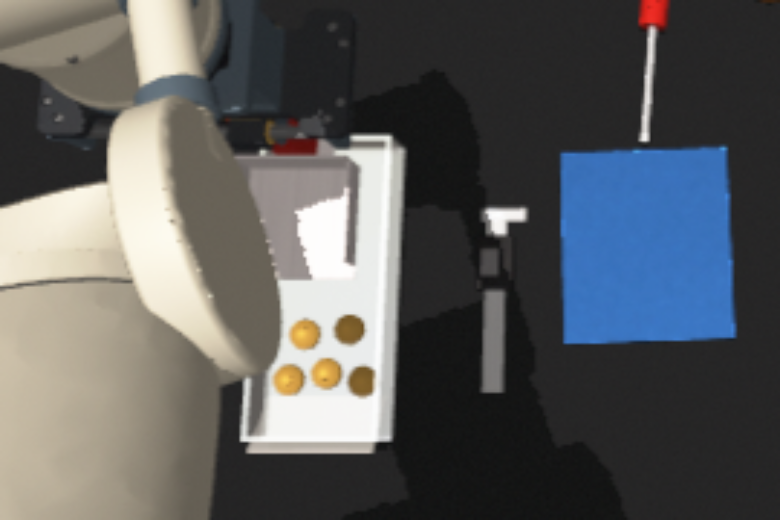

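The view shows the scoop over the empty bin half (crop 300,220), with the slugs clear of the lip at crop rows 330-380. I shift 4 mm towards the robot and lower it.

Emit:
{"fn": "step_arm", "kwargs": {
  "targets": [
    [0.01, 0.003, 0.02, 0],
    [0.01, 0.003, 0.06, 0],
    [0.01, 0.003, 0.1, 0],
    [0.01, 0.003, 0.14, 0],
    [0.01, 0.003, 0.18, 0],
    [0.01, 0.003, 0.215, 0],
    [0.01, 0.003, 0.24, 0],
    [0.01, 0.003, 0.258, 0],
    [0.01, 0.003, 0.266, 0],
    [0.01, 0.003, 0.27, 0]
  ]
}}

```text
clock: 6.55
tcp_pos: [0.5776, 0.273, 0.1273]
eef_rot: [-180.0, -0.0, -178.9]
force: [0.2, 0.5, -2.4]
width: 0.0218
gripper_force: 50.0
```

Emit:
{"fn": "step_arm", "kwargs": {
  "targets": [
    [0, 0, 0.003, 0],
    [0, 0, 0.006, 0],
    [0, 0, 0.006, 0],
    [0, 0, 0.006, 0]
  ]
}}

```text
clock: 6.88
tcp_pos: [0.5778, 0.2732, 0.1255]
eef_rot: [180.0, 0.0, -178.9]
force: [0.5, 0.1, -2.6]
width: 0.0218
gripper_force: 50.0
```

```bash
python3 mv.py .52 .271 .125 -178.9
```

```text
shift [ 0.1446 -0.0027  0.0012] turn 0.0004 tcp [0.5778 0.2732 0.1255] [ 1.7999e+02  3.0000e-02 -1.7887e+02] F [ 0.5  0.1 -2.6] T [ 0.05 -0.02 -0.04] w 0.02182286389302317 49.99933362007141 6.8833
```

Emit:
{"fn": "step_arm", "kwargs": {
  "targets": [
    [0, 0, 0.003, 0],
    [0, 0, 0.005, 0],
    [0, 0, 0.005, 0],
    [0, 0, 0.005, 0]
  ]
}}

```text
clock: 7.22
tcp_pos: [0.5786, 0.2734, 0.1252]
eef_rot: [180.0, 0.2, -178.9]
force: [-3.5, -2.1, 20.2]
width: 0.0219
gripper_force: 50.0
```

```bash
python3 mv.py .52 .271 .125 -178.9
```

```text
shift [ 0.1465 -0.0032 -0.    ] turn 0.0005 tcp [0.5786 0.2734 0.1252] [ 1.7995e+02  1.7000e-01 -1.7887e+02] F [-3.5 -2.1 20.2] T [-0.51  0.75 -0.01] w 0.021926814084967897 50.006253719329834 7.2167
```

Emit:
{"fn": "step_arm", "kwargs": {
  "targets": [
    [0.005, 0, -0.002, 0],
    [0.015, 0, -0.002, 0],
    [0.027, 0, -0.002, 0],
    [0.039, 0, -0.002, 0],
    [0.051, 0, -0.002, 0],
    [0.063, 0, -0.002, 0],
    [0.075, 0, -0.002, 0],
    [0.087, 0, -0.002, 0],
    [0.1, 0, -0.002, 0],
    [0.1, 0, -0.002, 0]
  ],
  "grip_force": 60
}}

```text
clock: 8.05
tcp_pos: [0.538, 0.2727, 0.1252]
eef_rot: [180.0, 0.2, -178.9]
force: [-0.1, -0.4, 12.3]
width: 0.0219
gripper_force: 60.0
```

```bash
python3 mv.py .491 .271 .125 -178.9; python3 - <<'E'
from bench import r
import cv2; 
c=r.capture("wrist"); cv2.imwrite("pics/w3.png",c["color"][:,:,::-1])
c=r.capture("top"); cv2.imwrite("pics/t3.png",cv2.resize(c["color"][180:330,120:270,::-1],(600,600)))
E
```

```text
shift [ 1.175e-01 -1.900e-03  1.000e-04] turn 0.0007 tcp [0.538  0.2727 0.1252] [ 1.7995e+02  1.5000e-01 -1.7886e+02] F [-0.1 -0.4 12.3] T [-0.09  0.11 -0.04] w 0.02191615598827876 60.0034761428833 8.05
```

View pics/w3.png

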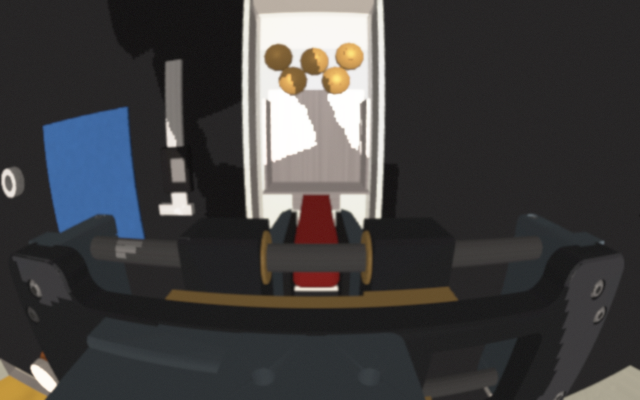

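The wrist view shows the lip (row ~92) at the rear two slugs at (292,80) and (336,80). The front three are at row ~58, all between the scoop walls. I keep pushing to the ramp foot.

Emit:
{"fn": "step_arm", "kwargs": {
  "targets": [
    [0.006, 0, 0, 0],
    [0.016, 0, 0, 0],
    [0.026, 0, 0, 0],
    [0.036, 0, 0, 0],
    [0.046, 0, 0, 0],
    [0.056, 0, 0, 0],
    [0.066, 0, 0, 0],
    [0.075, 0, 0, 0],
    [0.075, 0, 0, 0]
  ]
}}

```text
clock: 8.9
tcp_pos: [0.5084, 0.2722, 0.1252]
eef_rot: [179.9, 0.2, -178.9]
force: [-0.3, 0.3, 12.4]
width: 0.0218
gripper_force: 60.0
```

```bash
python3 mv.py .491 .271 .125 -178.9; python3 - <<'E'
from bench import r
import cv2; 
c=r.capture("wrist"); cv2.imwrite("pics/w4.png",cv2.resize(c["color"][0:240,180:450,::-1],(675,600)))
E
```

```text
shift [ 0.0434 -0.0021  0.0003] turn 0.0007 tcp [0.5084 0.2722 0.1252] [ 1.7995e+02  1.7000e-01 -1.7886e+02] F [-0.3  0.3 12.4] T [-0.13 -0.07 -0.  ] w 0.021808209185006307 60.00398397445679 8.9
```

View pics/w4.png

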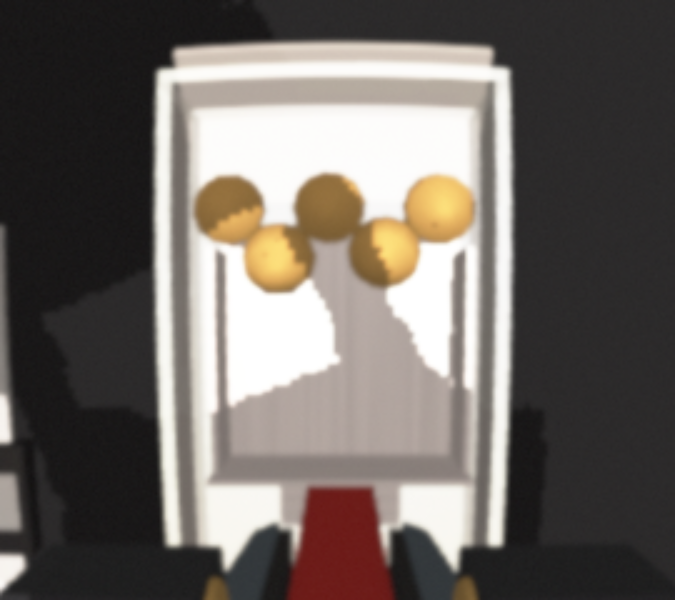

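The two rear slugs are in the bowl at crop (278,258) and (385,250), and the front three are at row ~208. The outer left slug (229,208) is about centred on the scoop's wall. I'll measure the slugs in the scoop's frame.

```bash
cat > sl.py <<'E'
from bench import r
from h import *
from scipy.spatial.transform import Rotation as Ro
import sys
def look(h=.020):
    s=r.observe(); c=r.capture("wrist"); K=c["K"]; E=c["hand_eye"]
    R=Ro.from_euler("xyz",s["eef_rot"],degrees=True).as_matrix()
    hsv=cv2.cvtColor(c["color"],cv2.COLOR_RGB2HSV)
    m=cv2.inRange(hsv,(10,100,40),(35,255,255)); m[175:]=0; m[:, :200]=0; m[:,430:]=0
    m=cv2.resize(m,None,fx=4,fy=4,interpolation=cv2.INTER_LINEAR); m=((m>127)*255).astype(np.uint8)
    ci=cv2.HoughCircles(cv2.GaussianBlur(m,(9,9),2),cv2.HOUGH_GRADIENT,1,35,param1=100,param2=9,minRadius=42,maxRadius=72)
    ci=[] if ci is None else ci[0]
    O=R@E[:3,3]+s["tcp_pos"]; out=[]
    g=R[:,0]; 
    for u,v,rad in ci:
        u=(u+.5)/4-.5; v=(v+.5)/4-.5
        q=np.array([u-K[0,2],v-K[1,2]])/K[0,0]; t=np.hypot(*q)
        d=R@E[:3,:3]@np.array([*(q/t*np.sin(t)),np.cos(t)]); W=O+d*(h-O[2])/d[2]
        L=R.T@(W-s["tcp_pos"]); out.append([round(u),round(v),round(rad/4,1),*(W[:2]*1000).round(1),round(51-L[0]*1000,1),round(-L[1]*-1000,1)])
    print("mask",cv2.countNonZero(m)//16,"tcp",np.round(s["tcp_pos"],4)); print("u v r | world x y | scoop x, tooly(=+y)")
    for o in sorted(out,key=lambda o:-o[5]): print([float(a) for a in o])
    return c
if __name__=="__main__": look(float(sys.argv[1]) if len(sys.argv)>1 else .02)
E
python3 sl.py .016
```

```text
mask 2826 tcp [0.5084 0.2722 0.1252]
u v r | world x y | scoop x, tooly(=+y)
[291.0, 103.0, 13.399999618530273, 425.3, 249.8, -32.8, -20.9]
[333.0, 100.0, 13.199999809265137, 422.7, 285.5, -34.7, 14.9]
[312.0, 83.0, 13.800000190734863, 408.3, 266.8, -49.5, -3.5]
[271.0, 84.0, 13.199999809265137, 408.7, 232.6, -49.8, -37.7]
[355.0, 83.0, 13.300000190734863, 407.0, 303.7, -50.0, 33.4]
```

Emit:
{"fn": "step_arm", "kwargs": {
  "targets": [
    [0, -0.003, 0, 0],
    [0.006, -0.005, 0, 0],
    [0.012, -0.005, 0, 0],
    [0.018, -0.005, 0, 0],
    [0.024, -0.005, 0, 0],
    [0.024, -0.005, 0, 0]
  ]
}}

```text
clock: 9.5
tcp_pos: [0.4991, 0.27, 0.1252]
eef_rot: [179.9, 0.2, -178.9]
force: [1.1, 0.2, 11.5]
width: 0.0219
gripper_force: 60.0
```

```bash
python3 mv.py .491 .271 .125 -178.9; python3 sl.py .017
```

```text
shift [0.0203 0.0028 0.0004] turn 0.0006 tcp [0.4991 0.27   0.1252] [ 179.94    0.2  -178.87] F [ 1.1  0.2 11.5] T [-0.15 -0.37  0.04] w 0.021897962332741192 60.004218220710754 9.5
mask 2875 tcp [0.4991 0.27   0.1252]
u v r | world x y | scoop x, tooly(=+y)
[296.0, 113.0, 15.5, 425.2, 251.7, -23.7, -17.0]
[331.0, 112.0, 13.600000381469727, 424.0, 281.4, -24.3, 12.8]
[281.0, 93.0, 13.699999809265137, 407.8, 239.1, -41.3, -29.3]
[310.0, 92.0, 13.199999809265137, 407.2, 264.0, -41.4, -4.3]
[350.0, 92.0, 13.100000381469727, 406.2, 297.8, -41.8, 29.5]
[330.0, 75.0, 13.899999618530273, 391.4, 280.5, -56.9, 12.5]
```

Emit:
{"fn": "step_arm", "kwargs": {
  "targets": [
    [0.004, 0, 0, 0],
    [0.008, 0, 0, 0],
    [0.012, 0, 0, 0],
    [0.016, 0, 0, 0],
    [0.016, 0, 0, 0]
  ]
}}

```text
clock: 9.97
tcp_pos: [0.4961, 0.2703, 0.1264]
eef_rot: [179.9, 0.6, -178.8]
force: [16.1, -3.6, 12.5]
width: 0.0216
gripper_force: 60.0
```

```bash
python3 mv.py .491 .271 .125 -178.9; python3 sl.py .018
```

```text
shift [0.0129 0.002  0.0033] turn 0.001 tcp [0.4961 0.2703 0.1264] [ 179.88    0.58 -178.84] F [16.1 -3.6 12.5] T [-0.85 -3.21  0.24] w 0.021581116467354704 60.00749588012695 9.9667
mask 2889 tcp [0.4961 0.2703 0.1264]
u v r | world x y | scoop x, tooly(=+y)
[296.0, 118.0, 13.300000190734863, 427.0, 252.5, -19.6, -16.6]
[330.0, 116.0, 13.100000381469727, 424.3, 281.6, -21.7, 12.5]
[281.0, 95.0, 13.800000190734863, 407.5, 239.7, -39.3, -29.0]
[310.0, 95.0, 13.300000190734863, 406.9, 264.2, -39.4, -4.5]
[350.0, 95.0, 13.5, 406.1, 297.3, -39.5, 28.6]
```

Emit:
{"fn": "step_arm", "kwargs": {
  "targets": [
    [-0.004, 0, -0.002, 0],
    [-0.003, 0, -0.008, 0],
    [0.001, 0, -0.015, 0],
    [0.008, 0, -0.025, 0],
    [0.014, 0, -0.035, 0],
    [0.02, 0, -0.045, 0],
    [0.026, 0, -0.055, 0],
    [0.026, 0, -0.055, 0]
  ]
}}

```text
clock: 10.68
tcp_pos: [0.4803, 0.2692, 0.1465]
eef_rot: [-180.0, -0.0, -178.9]
force: [0.3, 0.2, -4.8]
width: 0.0216
gripper_force: 60.0
```

```bash
python3 mv.py .491 .271 .125 -178.9; python3 sl.py .04
```

```text
shift [-0.0268  0.004   0.0537] turn 0.0006 tcp [0.4803 0.2692 0.1465] [-1.7999e+02 -4.0000e-02 -1.7886e+02] F [ 0.3  0.2 -4.8] T [ 0.02 -0.3   0.04] w 0.021607698761976206 59.998462200164795 10.6833
mask 2426 tcp [0.4803 0.2692 0.1465]
u v r | world x y | scoop x, tooly(=+y)
[297.0, 120.0, 12.800000190734863, 411.9, 251.9, -17.7, -15.9]
[330.0, 118.0, 12.899999618530273, 409.1, 279.8, -20.0, 12.1]
[304.0, 113.0, 15.399999618530273, 405.9, 257.5, -23.6, -10.2]
[349.0, 98.0, 13.199999809265137, 391.9, 295.7, -36.9, 28.3]
[310.0, 96.0, 13.399999618530273, 391.5, 263.1, -37.8, -4.3]
[282.0, 96.0, 13.399999618530273, 391.5, 239.1, -38.4, -28.3]
[282.0, 88.0, 12.899999618530273, 383.9, 239.4, -45.9, -27.8]
```

Emit:
{"fn": "step_arm", "kwargs": {
  "targets": [
    [0.006, 0, -0.01, 0],
    [0.012, 0, -0.02, 0],
    [0.018, 0, -0.03, 0],
    [0.024, 0, -0.04, 0],
    [0.03, 0, -0.05, 0],
    [0.036, 0, -0.06, 0],
    [0.04, 0, -0.07, 0],
    [0.042, 0, -0.08, 0],
    [0.042, 0, -0.088, 0],
    [0.042, 0, -0.09, 0]
  ]
}}

```text
clock: 11.57
tcp_pos: [0.4645, 0.2689, 0.1825]
eef_rot: [180.0, 0.0, -178.9]
force: [0.6, -0.2, -4.8]
width: 0.0221
gripper_force: 60.0
```

```bash
python3 mv.py .55 -.27 .24 -178; python3 - <<'E'
from sl import *
c=look(.075); cv2.imwrite("pics/w5.png",cv2.resize(c["color"][0:240,180:450,::-1],(675,600)))
E
```

```text
shift [-0.1872 -1.3513 -0.1439] turn -0.0145 tcp [0.4645 0.2689 0.1825] [ 1.7999e+02  1.0000e-02 -1.7887e+02] F [ 0.6 -0.2 -4.8] T [ 0.05 -0.24 -0.02] w 0.022059489808631726 59.99828338623047 11.5667
mask 2094 tcp [0.4645 0.2689 0.1825]
u v r | world x y | scoop x, tooly(=+y)
[298.0, 126.0, 13.0, 400.6, 253.2, -13.2, -14.5]
[332.0, 125.0, 13.899999618530273, 399.6, 281.5, -13.6, 13.8]
[291.0, 119.0, 13.899999618530273, 394.9, 246.6, -19.0, -21.0]
[278.0, 111.0, 15.600000381469727, 388.5, 235.6, -25.7, -31.8]
[348.0, 103.0, 12.199999809265137, 380.6, 294.4, -32.4, 27.1]
[312.0, 102.0, 13.199999809265137, 380.6, 264.3, -33.0, -3.1]
[284.0, 102.0, 13.300000190734863, 380.6, 240.8, -33.5, -26.5]
[365.0, 87.0, 11.399999618530273, 366.1, 308.6, -46.6, 41.6]
[335.0, 85.0, 14.399999618530273, 365.3, 283.5, -47.9, 16.5]
[298.0, 82.0, 12.0, 363.1, 252.1, -50.7, -14.8]
```

View pics/w5.png

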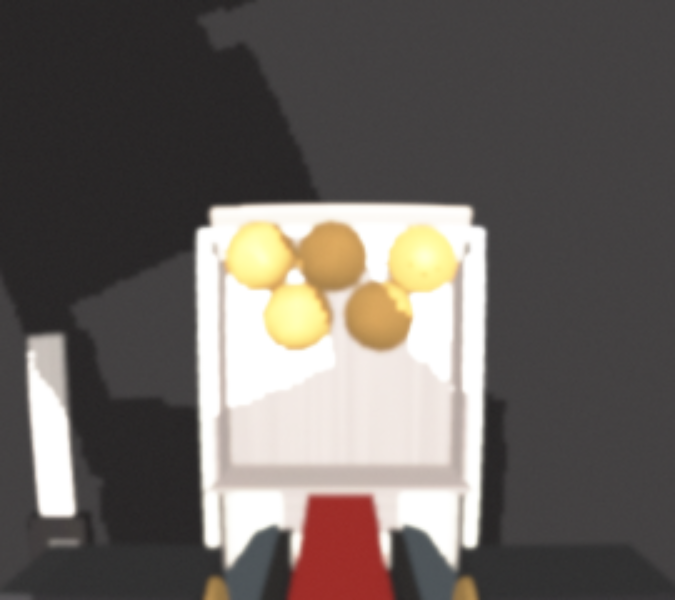

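All five slugs sit inside the bowl, at crop rows 250-320 behind the lip at row 225. I lift gently, then carry.

Emit:
{"fn": "step_arm", "kwargs": {
  "targets": [
    [0, 0, -0.008, 0],
    [-0.001, -0.004, -0.025, 0],
    [-0.004, -0.012, -0.045, 0],
    [-0.008, -0.025, -0.068, 0],
    [-0.013, -0.045, -0.09, 0],
    [-0.02, -0.075, -0.112, 0],
    [-0.028, -0.11, -0.132, 0],
    [-0.037, -0.15, -0.148, 0],
    [-0.046, -0.195, -0.159, 0],
    [-0.055, -0.24, -0.165, 0]
  ]
}}

```text
clock: 12.45
tcp_pos: [0.4889, 0.1716, 0.2494]
eef_rot: [180.0, 0.1, -178.9]
force: [0.4, 0.2, -4.4]
width: 0.0219
gripper_force: 60.0
```

Emit:
{"fn": "step_arm", "kwargs": {
  "targets": [
    [-0.009, -0.05, 0, 0],
    [-0.018, -0.1, 0, 0],
    [-0.027, -0.15, 0, 0],
    [-0.036, -0.2, 0, 0],
    [-0.045, -0.25, 0, 0],
    [-0.054, -0.3, 0, 0],
    [-0.063, -0.35, 0, 0],
    [-0.072, -0.4, 0, 0],
    [-0.081, -0.45, 0, 0],
    [-0.09, -0.5, 0, 0]
  ]
}}

```text
clock: 13.28
tcp_pos: [0.5282, -0.028, 0.2488]
eef_rot: [-180.0, 0.0, -178.9]
force: [-0.1, -0.7, -6.1]
width: 0.0214
gripper_force: 60.0
```

```bash
python3 mv.py .558 -.2745 .25 -178.9
```

```text
shift [-0.0629 -0.6175 -0.0029] turn -0.0001 tcp [ 0.5282 -0.028   0.2488] [-1.7998e+02  3.0000e-02 -1.7891e+02] F [-0.1 -0.7 -6.1] T [ 0.02 -0.2  -0.01] w 0.0214169439981212 59.9990040063858 13.2833
```

Emit:
{"fn": "step_arm", "kwargs": {
  "targets": [
    [-0.007, -0.05, 0, 0],
    [-0.014, -0.1, 0, 0],
    [-0.021, -0.15, 0, 0],
    [-0.028, -0.2, 0, 0],
    [-0.034, -0.25, 0, 0],
    [-0.04, -0.3, 0, 0],
    [-0.045, -0.35, 0, 0],
    [-0.05, -0.395, 0, 0],
    [-0.054, -0.435, 0, 0],
    [-0.057, -0.475, 0, 0]
  ]
}}

```text
clock: 14.12
tcp_pos: [0.5545, -0.2173, 0.2485]
eef_rot: [-180.0, 0.0, -178.9]
force: [0.2, 0.9, -4.9]
width: 0.0213
gripper_force: 60.0
```

Emit:
{"fn": "step_arm", "kwargs": {
  "targets": [
    [-0.003, -0.035, 0, 0],
    [-0.005, -0.065, 0.003, 0],
    [-0.006, -0.09, 0.01, 0],
    [-0.006, -0.11, 0.02, 0],
    [-0.006, -0.125, 0.035, 0],
    [-0.006, -0.135, 0.05, 0],
    [-0.006, -0.141, 0.063, 0],
    [-0.006, -0.143, 0.073, 0],
    [-0.006, -0.143, 0.08, 0],
    [-0.006, -0.143, 0.08, 0]
  ]
}}

```text
clock: 14.95
tcp_pos: [0.5581, -0.272, 0.2152]
eef_rot: [180.0, -0.1, -178.9]
force: [-0.4, -0.8, -4.9]
width: 0.022
gripper_force: 60.0
```

```bash
python3 mv.py .558 -.2745 .217 -178.9;python3 sl.py .113
```

```text
shift [ 0.0003 -0.0062 -0.0046] turn 0.0007 tcp [ 0.5581 -0.272   0.2152] [ 1.7996e+02 -5.0000e-02 -1.7886e+02] F [-0.4 -0.8 -4.9] T [ 0.1  -0.22  0.03] w 0.021954128342429484 59.998522996902466 14.95
mask 2190 tcp [ 0.5581 -0.272   0.2152]
u v r | world x y | scoop x, tooly(=+y)
[333.0, 127.0, 12.699999809265137, 494.5, -259.0, -12.2, 14.2]
[289.0, 107.0, 12.399999618530273, 478.6, -295.6, -28.8, -22.0]
[339.0, 103.0, 13.899999618530273, 474.5, -254.3, -32.1, 19.3]
[349.0, 103.0, 13.5, 474.2, -246.0, -32.3, 27.6]
[320.0, 102.0, 13.399999618530273, 473.9, -270.5, -33.0, 3.2]
[314.0, 88.0, 17.600000381469727, 462.2, -275.0, -44.8, -1.1]
```

Emit:
{"fn": "step_arm", "kwargs": {
  "targets": [
    [0, -0.005, 0, 0],
    [0, -0.005, 0, 0],
    [0, -0.005, 0, 0],
    [0, -0.005, 0, 0],
    [0, -0.005, 0, 0],
    [0, -0.005, 0, 0]
  ],
  "grip_force": 20
}}

```text
clock: 15.5
tcp_pos: [0.5584, -0.2745, 0.216]
eef_rot: [-180.0, 0.0, -178.9]
force: [0.0, -0.1, -5.1]
width: 0.0219
gripper_force: 20.0
```

```bash
python3 mv.py .558 -.2745 .217 -178.9;python3 sl.py .113; python3 - <<'E'
from bench import r
from h import *
import json
c=r.capture("scene"); X=pts(c); hsv=cv2.cvtColor(c["color"],cv2.COLOR_RGB2HSV)
x,y,z=X[...,0],X[...,1],X[...,2]
m=((hsv[...,0]<8)|(hsv[...,0]>172))&(hsv[...,1]>120)&(abs(y+.274)<.05)&(x>.5)&(x<.68)&(z>.08)
P=X[m]; print(m.sum(),"handle pts z range",P[:,2].min(),P[:,2].max())
for lo in np.arange(.09,.24,.02):
    q=P[(P[:,2]>lo)&(P[:,2]<lo+.02)]
    if len(q)>3: print(round(lo+.01,3),np.median(q[:,0]).round(4),len(q))
E
```

```text
shift [ 0.001   0.0001 -0.0025] turn 0.0005 tcp [ 0.5584 -0.2745  0.216 ] [-180.      0.   -178.87] F [ 0.  -0.1 -5.1] T [-0.02 -0.19  0.04] w 0.02186531126190329 19.999494552612305 15.5
mask 1892 tcp [ 0.5584 -0.2745  0.216 ]
u v r | world x y | scoop x, tooly(=+y)
[331.0, 144.0, 12.399999618530273, 509.5, -262.6, 2.3, 12.8]
[292.0, 123.0, 12.100000381469727, 492.6, -295.1, -15.2, -19.2]
[347.0, 122.0, 12.199999809265137, 490.2, -250.0, -16.7, 25.9]
[320.0, 119.0, 12.699999809265137, 488.7, -272.7, -18.6, 3.2]
[311.0, 110.0, 10.800000190734863, 481.3, -279.9, -26.2, -3.8]
330 handle pts z range 0.10229335847802341 0.25733046069871596
0.1 0.5859 10
0.12 0.5849 41
0.14 0.5814 38
0.16 0.5791 39
0.18 0.5754 42
0.2 0.5731 43
0.22 0.5695 55
0.24 0.5657 61
```

```bash
cat > tilt.py <<'E'
from bench import r
from h import *
c=r.capture("scene"); X=pts(c); hsv=cv2.cvtColor(c["color"],cv2.COLOR_RGB2HSV)
s=r.observe(); p=s["tcp_pos"]
x,y,z=X[...,0],X[...,1],X[...,2]
m=((hsv[...,0]<8)|(hsv[...,0]>172))&(hsv[...,1]>120)&(abs(y-p[1])<.05)&(abs(x-p[0])<.11)&(z>p[2]-.13)
P=X[m]; k=np.polyfit(P[:,2],P[:,0],1); print("tilt deg",np.degrees(np.arctan(-k[0])).round(1),"F",s["force"].round(1) if hasattr(s["force"],"round") else s["force"],"z",P[:,2].min().round(3),P[:,2].max().round(3))
h2=(hsv[...,0]>10)&(hsv[...,0]<35)&(hsv[...,1]>100)&(hsv[...,2]>60)&(np.hypot(x-.516,y+.2755)<.13)&(z>.04)
n,l,st,ce=cv2.connectedComponentsWithStats(h2.astype(np.uint8))
for i in range(1,n):
    if st[i,4]>8: print("gold",st[i,4],np.nanmedian(X[l==i],0).round(3))
E
cp tilt.py /dev/null
```

Emit:
{"fn": "step_arm", "kwargs": {
  "targets": [
    [0, 0, 0, 0],
    [0, 0, 0, 0],
    [0, 0, 0, 0],
    [0, 0, 0, 0],
    [0, 0, 0, 0],
    [0, 0, 0, 0]
  ],
  "grip_force": 12
}}

```text
clock: 16.1
tcp_pos: [0.5584, -0.2746, 0.216]
eef_rot: [-180.0, 0.0, -178.9]
force: [0.8, -0.2, -2.6]
width: 0.0219
gripper_force: 12.0
```

```bash
python3 tilt.py; python3 sl.py .113
```

```text
tilt deg 16.1 F [ 0.1 -0.1 -2.4] z 0.104 0.249
gold 17 [ 0.538 -0.244  0.306]
gold 60 [ 0.582 -0.272  0.309]
gold 65 [ 0.467 -0.24   0.073]
mask 1677 tcp [ 0.5584 -0.2746  0.216 ]
u v r | world x y | scoop x, tooly(=+y)
[294.0, 102.0, 11.600000381469727, 474.3, -294.6, -33.4, -18.3]
[330.0, 102.0, 11.300000190734863, 473.8, -264.0, -33.4, 12.3]
[354.0, 93.0, 12.0, 465.9, -244.2, -40.9, 32.3]
[314.0, 82.0, 11.699999809265137, 457.8, -278.1, -49.6, -1.6]
```

Emit:
{"fn": "step_arm", "kwargs": {
  "targets": [
    [0, 0, 0, 0],
    [0, 0, 0, 0],
    [0, 0, 0, 0],
    [0, 0, 0, 0],
    [0, 0, 0, 0],
    [0, 0, 0, 0]
  ],
  "grip_force": 20
}}

```text
clock: 16.7
tcp_pos: [0.5584, -0.2746, 0.2159]
eef_rot: [-180.0, 0.0, -178.9]
force: [-0.1, 0.3, -2.2]
width: 0.0218
gripper_force: 20.0
```

```bash
python3 tilt.py; python3 - <<'E'
from bench import r
from h import *
c=r.capture("scene");w=r.capture("wrist");
a=cv2.resize(c["color"][150:270,160:280],(400,400)); b=cv2.resize(w["color"][0:200,220:420],(400,400))
cv2.imwrite("pics/p9.png",np.hstack([a,b])[:,:,::-1])
E
python3 mv.py .558 -.2745 .3 -178.9
```

```text
tilt deg 16.0 F [ 0.7  0.2 -2.2] z 0.103 0.247
gold 17 [ 0.538 -0.244  0.307]
gold 61 [ 0.582 -0.27   0.308]
gold 66 [ 0.466 -0.24   0.072]
gold 12 [ 0.48  -0.306  0.073]
shift [ 1.000e-03  2.000e-04 -2.101e-01] turn 0.0005 tcp [ 0.5584 -0.2746  0.2159] [-180.      0.   -178.87] F [ 0.1 -0.3 -3. ] T [0.02 0.01 0.02] w 0.021624019192104608 19.999708235263824 16.85
```

View pics/p9.png

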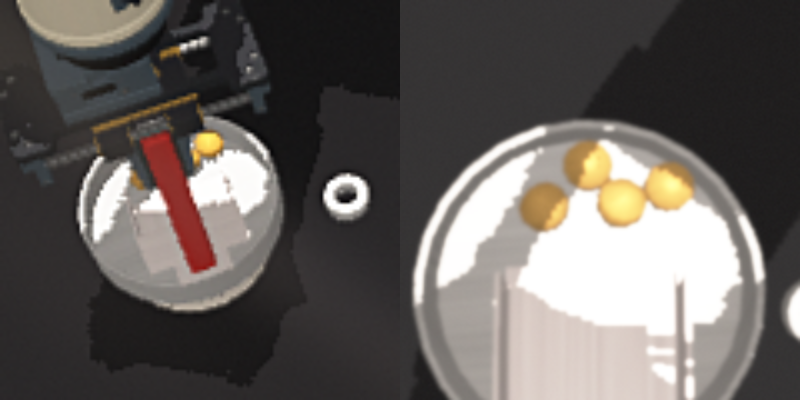

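The wrist half (right) shows four slugs in the pan, around (545-670, 165-205), and the bowl looks empty. The fifth is probably under the scoop, so I lift clear and count.

Emit:
{"fn": "step_arm", "kwargs": {
  "targets": [
    [0, 0, 0, 0],
    [0, 0, 0, 0],
    [0, 0, -0.01, 0],
    [0, 0, -0.03, 0],
    [0, 0, -0.06, 0],
    [0, 0, -0.1, 0],
    [0, 0, -0.14, 0],
    [0, 0, -0.17, 0],
    [0, 0, -0.19, 0],
    [0, 0, -0.2, 0]
  ],
  "grip_force": 60
}}

```text
clock: 17.68
tcp_pos: [0.5587, -0.2748, 0.2976]
eef_rot: [-179.9, 0.1, -178.9]
force: [1.2, 0.4, -2.6]
width: 0.0215
gripper_force: 60.0
```

Emit:
{"fn": "step_arm", "kwargs": {
  "targets": [
    [0, 0.04, 0, 0],
    [0, 0.11, 0, 0],
    [0, 0.19, 0, 0],
    [0, 0.27, 0, 0],
    [0, 0.35, 0, 0],
    [0, 0.43, 0, 0],
    [0, 0.51, 0, 0],
    [0, 0.59, 0, 0],
    [0, 0.65, 0, 0],
    [0, 0.69, 0, 0]
  ]
}}

```text
clock: 18.52
tcp_pos: [0.552, 0.0043, 0.2955]
eef_rot: [180.0, -0.1, -178.8]
force: [-0.2, 1.1, -2.2]
width: 0.0215
gripper_force: 60.0
```

```bash
python3 tilt.py; python3 - <<'E'
from bench import r
from h import *
c=r.capture("top");w=r.capture("wrist");X=pts(c)
hsv=cv2.cvtColor(c["color"],cv2.COLOR_RGB2HSV)
m=cv2.inRange(hsv,(12,110,90),(32,255,255)); n,l,st,ce=cv2.connectedComponentsWithStats(m)
for i in range(1,n):
    if st[i,4]>12: print("gold",st[i,4],ce[i].round(),np.nanmedian(X[l==i],0).round(3))
a=cv2.resize(c["color"][180:300,370:490],(400,400)); b=cv2.resize(w["color"][0:240,200:440],(400,400))
cv2.imwrite("pics/p10.png",np.hstack([a,b])[:,:,::-1])
E
python3 mv.py .577 .0155 .3 -178
```

```text
tilt deg 14.0 F [-0.6  3.6 -2.6] z 0.173 0.373
gold 159 [ 0.464 -0.261  0.073]
gold 50 [ 0.479 -0.299  0.074]
gold 87 [443. 260.] [ 0.472 -0.295  0.073]
gold 267 [426. 265.] [ 0.461 -0.259  0.073]
shift [-0.0621  0.0304 -0.0112] turn -0.0126 tcp [0.5524 0.0028 0.2956] [ 1.7999e+02 -5.0000e-02 -1.7875e+02] F [-0.2 -0.4 -3.2] T [ 0.04 -0.01  0.02] w 0.02170836935784403 59.999306201934814 18.6667
```

View pics/p10.png

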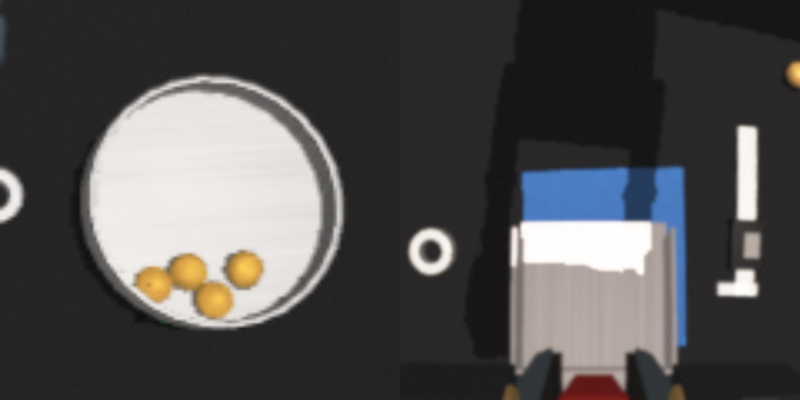

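The top half (left) shows four slugs in the pan. The wrist half shows a gold slug at the right edge (798,72), possibly one dropped near the bin, so I locate it.

```bash
python3 - <<'E'
from bench import r
from h import *
from scipy.spatial.transform import Rotation as Ro
s=r.observe(); c=r.capture("wrist"); K=c["K"]; E=c["hand_eye"]; R=Ro.from_euler("xyz",s["eef_rot"],degrees=True).as_matrix()
hsv=cv2.cvtColor(c["color"],cv2.COLOR_RGB2HSV); m=cv2.inRange(hsv,(10,100,40),(35,255,255)); n,l,st,ce=cv2.connectedComponentsWithStats(m)
O=R@E[:3,3]+s["tcp_pos"]
for i in range(1,n):
    if st[i,4]<20 or ce[i][1]>200: continue
    q=(ce[i]-K[:2,2])/K[0,0]; t=np.hypot(*q); d=R@E[:3,:3]@np.array([*(q/t*np.sin(t)),np.cos(t)])
    print(st[i],ce[i].round(1),[ (O+d*(h-O[2])/d[2])[:2].round(4) for h in(.0125,.016)])
for nm in("scene","top"):
    c=r.capture(nm);X=pts(c);hsv=cv2.cvtColor(c["color"],cv2.COLOR_RGB2HSV); m=cv2.inRange(hsv,(10,90,50),(35,255,255)); n,l,st,ce=cv2.connectedComponentsWithStats(m)
    for i in range(1,n):
        P=np.nanmedian(X[l==i],0)
        if st[i,4]>5 and abs(P[1])<.4 and .2<P[0]<.8: print(nm,st[i,4],ce[i].round(),P.round(4),"zmax",np.nanmax(X[l==i][:,2]).round(4))
E
```

```text
[431  36  19  18 252] [440.4  44.4] [array([0.3552, 0.1842]), array([0.3562, 0.1827])]
[113  97  36  28 538] [128.9 110.7] [array([ 0.4578, -0.2974]), array([ 0.458, -0.295])]
[103 113  13  15 156] [108.9 120.4] [array([ 0.4703, -0.3407]), array([ 0.4704, -0.338 ])]
scene 80 [312. 125.] [0.5766 0.0023 0.3885] zmax 0.3956
scene 13 [320. 129.] [0.585  0.0165 0.3781] zmax 0.3818
scene 14 [300. 136.] [ 0.5865 -0.0334  0.3782] zmax 0.3828
scene 52 [340. 136.] [0.3578 0.1839 0.0177] zmax 0.0263
scene 219 [212. 197.] [ 0.4684 -0.27    0.0727] zmax 0.0819
scene 129 [310. 274.] [ 0.7965 -0.0959  0.0713] zmax 0.0874
scene 27 [310. 284.] [ 0.7995 -0.0983  0.0072] zmax 0.0222
top 23 [287. 206.] [0.5245 0.0369 0.3836] zmax 0.3856
top 7 [331. 208.] [ 0.5232 -0.0347  0.3799] zmax 0.3809
top 93 [443. 260.] [ 0.472  -0.2951  0.0734] zmax 0.08
top 279 [426. 265.] [ 0.4605 -0.2589  0.0728] zmax 0.0787
```

Emit:
{"fn": "step_arm", "kwargs": {
  "targets": [
    [-0.03, 0.02, 0.05, -0.0126],
    [-0.062, 0.03, 0.13, -0.0126],
    [-0.062, 0.03, 0.21, -0.0126],
    [-0.062, 0.03, 0.28, -0.0126],
    [-0.062, 0.03, 0.33, -0.0126],
    [-0.062, 0.03, 0.36, -0.0126],
    [-0.062, 0.03, 0.365, -0.0126]
  ]
}}

```text
clock: 19.4
tcp_pos: [0.5768, 0.013, 0.1479]
eef_rot: [180.0, -0.2, -178.2]
force: [-0.2, -0.0, -2.3]
width: 0.0215
gripper_force: 60.0
```

Emit:
{"fn": "step_arm", "kwargs": {
  "targets": [
    [0, 0, 0, 0],
    [0, 0, 0.005, 0],
    [0, 0, 0.012, 0],
    [0, 0, 0.02, 0],
    [0, 0, 0.028, 0],
    [0, 0, 0.036, 0],
    [0, 0, 0.044, 0],
    [0, 0, 0.052, 0],
    [0, 0, 0.06, 0],
    [0, 0, 0.06, 0]
  ],
  "grip_force": 8
}}

```text
clock: 20.23
tcp_pos: [0.5769, 0.0139, 0.125]
eef_rot: [180.0, -0.1, -178.1]
force: [0.3, 0.3, -2.3]
width: 0.0218
gripper_force: 8.0
```

```bash
python3 tilt.py; python3 mv.py .577 .0155 .1254 -178
```

```text
tilt deg -1.4 F [-0.2 -0.3 -2.4] z 0.002 0.209
gold 161 [ 0.465 -0.261  0.073]
gold 50 [ 0.478 -0.299  0.074]
shift [-0.0004  0.0039 -0.0004] turn -0.0019 tcp [0.5769 0.0139 0.1252] [ 1.7999e+02 -9.0000e-02 -1.7811e+02] F [-0.2 -0.3 -2.4] T [ 0.04 -0.01 -0.02] w 0.021958816491365104 7.999871224164963 20.2833
```

Emit:
{"fn": "step_arm", "kwargs": {
  "targets": [
    [0, 0.004, 0.002, 0],
    [0, 0.004, 0.004, 0],
    [0, 0.004, 0.006, 0],
    [0, 0.004, 0.006, 0]
  ],
  "grip_force": 4
}}

```text
clock: 20.62
tcp_pos: [0.5775, 0.0156, 0.1236]
eef_rot: [180.0, 0.0, -178.1]
force: [-0.3, 0.8, -0.8]
width: 0.0222
gripper_force: 4.0
```

Emit:
{"fn": "step_arm", "kwargs": {
  "targets": [
    [0, 0, 0, 0],
    [0, 0, 0, 0],
    [0, 0, 0, 0]
  ],
  "jaw": 0.6
}}

```text
clock: 20.87
tcp_pos: [0.5774, 0.0154, 0.1235]
eef_rot: [-180.0, -0.0, -178.1]
force: [0.2, -0.7, -0.6]
width: 0.036
gripper_force: 0.0
```

```bash
python3 tilt.py; python3 mv.py .577 .0155 .1254 -178; python3 - <<'E'
from bench import r
from h import *
c=r.capture("scene");X=pts(c);hsv=cv2.cvtColor(c["color"],cv2.COLOR_RGB2HSV);x,y,z=X[...,0],X[...,1],X[...,2]
sc=(abs(x-.54)<.1)&(abs(y-.015)<.07)&(hsv[...,1]<80)&(z>.028)&(z<.06); print("walls",rect(X[sc][:,:2]),sc.sum())
m=((hsv[...,0]<8)|(hsv[...,0]>172))&(hsv[...,1]>120)&(abs(y-.015)<.05)&(abs(x-.577)<.05)&(z>.02)&(z<.165); P=X[m]
for a in np.arange(.03,.16,.02):
    q=P[abs(P[:,2]-a)<.01]
    if len(q): print(a.round(2),q[:,0].max().round(4),np.median(q[:,0]).round(4),len(q))
E
```

```text
tilt deg -1.6 F [0.1 0.4 0.7] z 0.006 0.203
gold 161 [ 0.465 -0.261  0.073]
gold 51 [ 0.479 -0.298  0.074]
shift [ 0.0011  0.0003 -0.0047] turn -0.002 tcp [0.5775 0.0154 0.1235] [-180.      0.   -178.12] F [0.1 0.4 0.7] T [ 0.05 -0.03 -0.02] w 0.036797375285865914 0.0 20.9167
walls (array([535.8,  13.6]), array([74.9, 84.1]), 3.07) 92
0.03 0.5938 0.5906 31
0.05 0.5935 0.5914 31
0.07 0.5949 0.5919 27
0.09 0.5949 0.5916 33
0.11 0.5958 0.5912 34
0.13 0.5951 0.5917 32
0.15 0.5945 0.5903 42
```

The scoop is upright on the mat again, but one slug slid off during the carry and now stands on the bench at (0.357, 0.184). I'll recover it with the scoop: push it beside the bin, scoop it up against the bin wall, and take it to the pan.

Emit:
{"fn": "step_arm", "kwargs": {
  "targets": [
    [-0.004, 0, 0, 0],
    [-0.007, 0, 0, 0],
    [-0.007, 0, 0, 0]
  ]
}}

```text
clock: 21.22
tcp_pos: [0.5806, 0.0155, 0.1236]
eef_rot: [-180.0, 0.0, -178.1]
force: [0.3, -0.1, -0.8]
width: 0.0366
gripper_force: 0.0
```

Emit:
{"fn": "step_arm", "kwargs": {
  "targets": [
    [0, 0, 0, 0],
    [0, 0, 0, 0],
    [0, 0, 0, 0],
    [0, 0, 0, 0],
    [0, 0, -0.02, 0],
    [0, 0, -0.08, 0],
    [0, 0, -0.15, 0],
    [0, 0, -0.22, 0],
    [0, 0, -0.27, 0],
    [0, 0, -0.29, 0]
  ],
  "jaw": 1,
  "grip_force": 60
}}

```text
clock: 22.05
tcp_pos: [0.5813, 0.0155, 0.243]
eef_rot: [-180.0, 0.2, -178.1]
force: [0.6, 0.5, -2.8]
width: 0.0217
gripper_force: 60.0
```

```bash
python3 tilt.py|head -1; python3 mv.py .49 .09 .24 120
```

```text
tilt deg -1.1 F [ 0.6  0.2 -1.8] z 0.128 0.319
shift [0.2222 0.1937 0.006 ] turn 1.0315 tcp [0.5814 0.0155 0.2428] [-179.97    0.26 -178.11] F [ 0.6  0.2 -1.8] T [ 0.07 -0.12  0.02] w 0.02185795558755983 59.99921143054962 22.1
```

Emit:
{"fn": "step_arm", "kwargs": {
  "targets": [
    [0.01, 0.01, 0, 0.1],
    [0.03, 0.03, 0, 0.2],
    [0.05, 0.05, 0, 0.3],
    [0.08, 0.07, 0, 0.4],
    [0.1, 0.09, 0, 0.5],
    [0.13, 0.11, 0, 0.6],
    [0.15, 0.13, 0, 0.7],
    [0.17, 0.15, 0, 0.8],
    [0.2, 0.17, 0, 0.9],
    [0.22, 0.19, 0, 1.0]
  ]
}}

```text
clock: 22.93
tcp_pos: [0.4881, 0.0889, 0.2382]
eef_rot: [-179.9, -0.1, 121.6]
force: [-0.4, 0.5, -2.3]
width: 0.0217
gripper_force: 60.0
```

Emit:
{"fn": "step_arm", "kwargs": {
  "targets": [
    [0.02, -0.01, 0, 0.1],
    [0.05, -0.02, 0, 0.2],
    [0.08, -0.03, 0, 0.3],
    [0.11, -0.04, 0, 0.4],
    [0.14, -0.05, 0, 0.5],
    [0.16, -0.06, 0, 0.6],
    [0.19, -0.07, 0, 0.7],
    [0.22, -0.08, 0, 0.8],
    [0.25, -0.095, 0, 0.9],
    [0.27, -0.105, 0, 1.0]
  ]
}}

```text
clock: 23.77
tcp_pos: [0.3954, 0.1584, 0.2384]
eef_rot: [-179.9, 0.1, 61.6]
force: [0.9, 0.1, -2.6]
width: 0.0215
gripper_force: 60.0
```

```bash
python3 mv.py .30 .22 .24 0; python3 mv.py .238 .24 .24 -35 |cut -c1-60; python3 - <<'E'
from bench import r
print(r.observe()["joints"])
E
```

```text
shift [ 0.022  -0.283  -0.0035] turn 1.0267 tcp [0.3954 0.1584 0.2384] [-1.7989e+02  9.0000e-02  6.1600e+01] F [ 0.9  0.1 -2.6] T [-0.15  0.09  0.05] w 0.021511961819757452 59.99545633792877 23.7667
shift [-0.0077 -0.4431 -0.0032] turn 1.61 tcp [0.3954 0.1584
[1.37853158e+01 1.15515361e+01 1.02486168e+02 5.46151542e-03
 6.61010651e+01 4.21841332e+01]
```

Emit:
{"fn": "step_arm", "kwargs": {
  "targets": [
    [0.002, -0.02, 0, 0.1],
    [0.004, -0.05, 0, 0.2],
    [0.006, -0.08, 0, 0.3],
    [0.008, -0.11, 0, 0.4],
    [0.01, -0.14, 0, 0.5],
    [0.012, -0.17, 0, 0.6],
    [0.014, -0.2, 0, 0.7],
    [0.016, -0.23, 0, 0.8],
    [0.018, -0.26, 0, 0.9],
    [0.022, -0.283, 0, 1.0]
  ]
}}

```text
clock: 24.6
tcp_pos: [0.2998, 0.2191, 0.2385]
eef_rot: [179.9, 0.1, 1.6]
force: [0.2, 0.7, -1.8]
width: 0.0218
gripper_force: 60.0
```

```bash
python3 mv.py .238 .24 .24 -35
```

```text
shift [-0.1531 -0.0564 -0.0034] turn 0.6098 tcp [0.2998 0.2191 0.2385] [1.7995e+02 1.2000e-01 1.5900e+00] F [ 0.2  0.7 -1.8] T [-0.05  0.2   0.  ] w 0.021832229179514065 59.99519169330597 24.6
```

Emit:
{"fn": "step_arm", "kwargs": {
  "targets": [
    [-0.02, -0.01, 0, 0.09],
    [-0.05, -0.02, 0, 0.19],
    [-0.08, -0.03, 0, 0.29],
    [-0.11, -0.04, 0, 0.39],
    [-0.13, -0.05, 0, 0.49],
    [-0.15, -0.056, 0, 0.58],
    [-0.153, -0.056, 0, 0.61],
    [-0.153, -0.056, 0, 0.61],
    [-0.153, -0.056, 0, 0.61]
  ]
}}

```text
clock: 25.35
tcp_pos: [0.2392, 0.2394, 0.239]
eef_rot: [179.9, 0.0, -34.6]
force: [-0.4, -0.7, -3.0]
width: 0.022
gripper_force: 60.0
```

```bash
cat > g.py <<'E'
from bench import r
from h import *
from scipy.spatial.transform import Rotation as Ro
s=r.observe(); R=Ro.from_euler("xyz",s["eef_rot"],degrees=True).as_matrix()
for nm in("top","scene","wrist"):
    c=r.capture(nm); hsv=cv2.cvtColor(c["color"],cv2.COLOR_RGB2HSV); m=cv2.inRange(hsv,(10,90,40),(35,255,255)); n,l,st,ce=cv2.connectedComponentsWithStats(m)
    if nm!="wrist": X=pts(c)
    for i in range(1,n):
        if st[i,4]<15: continue
        if nm=="wrist":
            K=c["K"];E=c["hand_eye"]; O=R@E[:3,3]+s["tcp_pos"]; q=(ce[i]-K[:2,2])/K[0,0]; t=np.hypot(*q); d=R@E[:3,:3]@np.array([*(q/t*np.sin(t)),np.cos(t)]); P=O+d*(.012-O[2])/d[2]; zz=""
        else: P=ray(c,ce[i],.012); zz=np.nanmax(X[l==i][:,2]).round(3)
        if .25<P[0]<.6 and .05<P[1]<.4:
            L=R.T@(P-s["tcp_pos"]); print(nm,st[i,4],P[:2].round(4),zz,"from lip: ahead",(L[0]*1000-96).round(1),"tool y",(L[1]*1000).round(1))
E
python3 g.py; python3 mv.py .238 .24 .125 -35
```

```text
top 112 [0.3552 0.1861] 0.028 from lip: ahead 29.8 tool y -22.2
scene 51 [0.3547 0.1849] 0.029 from lip: ahead 30.1 tool y -21.0
wrist 404 [0.3544 0.1844]  from lip: ahead 30.2 tool y -20.4
shift [-0.0039  0.0011  0.2857] turn 0.0056 tcp [0.2396 0.2395 0.2393] [ 1.7997e+02  1.0000e-02 -3.4660e+01] F [-0.3 -0.8 -2.8] T [ 0.04  0.21 -0.05] w 0.021868269942490984 59.999070167541504 25.5
```

Emit:
{"fn": "step_arm", "kwargs": {
  "targets": [
    [0, 0, 0.05, 0],
    [0, 0, 0.12, 0],
    [0, 0, 0.19, 0],
    [0, 0, 0.24, 0],
    [0, 0, 0.27, 0],
    [0, 0, 0.285, 0],
    [0, 0, 0.293, 0],
    [0, 0, 0.298, 0],
    [0, 0, 0.301, 0],
    [0, 0, 0.301, 0]
  ]
}}

```text
clock: 26.33
tcp_pos: [0.2399, 0.2399, 0.1196]
eef_rot: [-179.9, -0.0, -34.7]
force: [-0.6, 0.1, -1.9]
width: 0.0217
gripper_force: 60.0
```

```bash
python3 mv.py .30 .22 .1195 -35; python3 g.py
```

```text
shift [ 0.1519 -0.0447  0.0003] turn 0.0048 tcp [0.2399 0.2399 0.1196] [-1.7994e+02 -2.0000e-02 -3.4710e+01] F [-0.6  0.1 -1.9] T [-0.02  0.16  0.02] w 0.021656931631433115 59.99907910823822 26.3333
top 111 [0.3551 0.1861] 0.027 from lip: ahead 29.3 tool y -21.2
scene 51 [0.3546 0.1847] 0.026 from lip: ahead 29.7 tool y -19.8
wrist 770 [0.3547 0.1845]  from lip: ahead 29.9 tool y -19.8
```

Emit:
{"fn": "step_arm", "kwargs": {
  "targets": [
    [0.01, 0, 0.002, 0],
    [0.025, 0, 0.002, 0],
    [0.04, 0, 0.002, 0],
    [0.05, 0, 0.002, 0],
    [0.06, 0, 0.002, 0],
    [0.07, 0, 0.002, 0],
    [0.08, 0, 0.002, 0],
    [0.09, 0, 0.002, 0],
    [0.1, 0, 0.002, 0],
    [0.1, 0, 0.002, 0]
  ]
}}

```text
clock: 27.32
tcp_pos: [0.2731, 0.217, 0.1191]
eef_rot: [-179.9, -0.0, -34.7]
force: [-1.9, -1.7, 20.2]
width: 0.0217
gripper_force: 60.0
```

```bash
python3 mv.py .30 .22 .1195 -35; python3 g.py
```

```text
shift [ 0.0509 -0.0445 -0.001 ] turn 0.0044 tcp [0.2731 0.217  0.1191] [-1.7991e+02 -3.0000e-02 -3.4740e+01] F [-1.9 -1.7 20.2] T [-0.49  0.82 -0.03] w 0.02168423780570758 60.009005069732666 27.3167
top 104 [0.3679 0.1773] 0.025 from lip: ahead 4.4 tool y -21.2
scene 48 [0.3677 0.1753] 0.028 from lip: ahead 5.4 tool y -19.5
wrist 717 [0.3681 0.1768]  from lip: ahead 4.9 tool y -20.9
wrist 451 [0.254  0.2893]  from lip: ahead -153.0 tool y -48.4
```

Emit:
{"fn": "step_arm", "kwargs": {
  "targets": [
    [0.008, 0, -0.002, 0],
    [0.018, 0, -0.002, 0],
    [0.028, 0, -0.002, 0],
    [0.038, 0, -0.002, 0],
    [0.048, 0, -0.002, 0],
    [0.058, 0, -0.002, 0],
    [0.068, 0, -0.002, 0],
    [0.078, 0, -0.002, 0],
    [0.088, 0, -0.002, 0],
    [0.088, 0, -0.002, 0]
  ]
}}

```text
clock: 28.3
tcp_pos: [0.3021, 0.1965, 0.1191]
eef_rot: [-180.0, -0.0, -34.7]
force: [1.7, -0.7, 0.1]
width: 0.0218
gripper_force: 60.0
```

```bash
python3 mv.py .30 .22 .1195 -35; python3 g.py
```

```text
shift [-0.0377 -0.0453 -0.0009] turn 0.0043 tcp [0.3021 0.1965 0.1191] [-1.7998e+02 -2.0000e-02 -3.4740e+01] F [ 1.7 -0.7  0.1] T [-0.04 -0.14  0.  ] w 0.021821594930291507 59.99991416931152 28.3
top 102 [0.397  0.1571] 0.023 from lip: ahead 4.5 tool y -21.7
scene 50 [0.3973 0.1557] 0.025 from lip: ahead 5.5 tool y -20.7
wrist 718 [0.3971 0.1553]  from lip: ahead 5.6 tool y -20.2
wrist 451 [0.283  0.2687]  from lip: ahead -152.8 tool y -48.4
```

```bash
python3 - <<'E'
from h import *
for n in("top0","scene0","scene1"):
    c=dict(np.load(n+".npz"));X=pts(c);x,y,z=X[...,0],X[...,1],X[...,2]
    bg=(abs(x-.48)<.1)&(((y>.08)&(y<.105))|((y>.16)&(y<.2)));print(n,"bench z",np.nanmedian(z[bg]).round(4))
    v=c["color"].max(-1)
    for a in np.arange(.385,.58,.02):
        m=(abs(x-a)<.01)&(y>.1)&(y<.18)&((v>90)|(z>.006))
        if m.sum()>2: print(round(a,3),m.sum(),"y",y[m].min().round(3),y[m].max().round(3),"z",np.percentile(z[m],[50,95]).round(4),"xmin",x[m].min().round(4))
E
python3 mv.py .30 .22 .1195 -35
```

```text
top0 bench z 0.0005
0.405 27 y 0.129 0.148 z [0.0073 0.0104] xmin 0.4099
0.425 72 y 0.129 0.149 z [0.0074 0.011 ] xmin 0.4167
0.445 76 y 0.12 0.15 z [0.0074 0.0108] xmin 0.4353
0.465 68 y 0.131 0.148 z [0.0081 0.0112] xmin 0.456
0.485 76 y 0.126 0.155 z [0.0087 0.0131] xmin 0.475
0.505 108 y 0.102 0.156 z [0.0127 0.0153] xmin 0.4953
0.525 106 y 0.126 0.155 z [0.0123 0.0156] xmin 0.515
0.545 90 y 0.117 0.154 z [0.0086 0.0111] xmin 0.5364
0.565 40 y 0.117 0.155 z [0.008  0.0104] xmin 0.5553
scene0 bench z 0.0007
0.405 9 y 0.13 0.155 z [0.0086 0.0121] xmin 0.3956
0.425 34 y 0.115 0.15 z [0.0069 0.0122] xmin 0.4155
0.445 33 y 0.123 0.162 z [0.0081 0.0116] xmin 0.4361
0.465 34 y 0.118 0.151 z [0.0068 0.0113] xmin 0.4562
0.485 33 y 0.111 0.151 z [0.0092 0.0147] xmin 0.4755
0.505 50 y 0.122 0.153 z [0.0119 0.0162] xmin 0.4954
0.525 58 y 0.123 0.154 z [0.0126 0.0172] xmin 0.5153
0.545 52 y 0.116 0.156 z [0.0075 0.0131] xmin 0.535
0.565 29 y 0.116 0.173 z [0.0079 0.0132] xmin 0.5552
scene1 bench z 0.0018
0.405 5 y 0.133 0.148 z [0.0039 0.0083] xmin 0.4113
0.425 30 y 0.124 0.168 z [0.0075 0.0125] xmin 0.416
0.445 30 y 0.129 0.148 z [0.0087 0.0112] xmin 0.4353
0.465 35 y 0.102 0.172 z [0.0074 0.0122] xmin 0.4551
0.485 36 y 0.122 0.155 z [0.0085 0.0135] xmin 0.4758
0.505 47 y 0.122 0.153 z [0.0124 0.0168] xmin 0.4955
0.525 57 y 0.122 0.154 z [0.0122 0.0163] xmin 0.5153
0.545 62 y 0.1 0.155 z [0.0093 0.3431] xmin 0.5352
0.565 42 y 0.101 0.151 z [0.0087 0.3436] xmin 0.5551
shift [-0.0361 -0.0456 -0.0009] turn 0.0045 tcp [0.3015 0.1968 0.1191] [-1.7999e+02 -1.0000e-02 -3.4730e+01] F [ 0.4 -0.3  0.2] T [-0.01 -0.05 -0.05] w 0.02198914883627865 59.999821186065674 28.45
```

Emit:
{"fn": "step_arm", "kwargs": {
  "targets": [
    [-0.012, 0, 0, 0],
    [-0.025, 0, 0, 0],
    [-0.03, 0, -0.03, 0],
    [-0.03, 0, -0.09, 0],
    [-0.03, 0, -0.16, 0],
    [-0.03, 0, -0.22, 0],
    [-0.03, 0, -0.27, 0],
    [-0.03, 0, -0.3, 0]
  ]
}}

```text
clock: 29.12
tcp_pos: [0.2911, 0.2041, 0.241]
eef_rot: [-179.9, -0.0, -34.7]
force: [0.3, 0.0, -3.4]
width: 0.0214
gripper_force: 60.0
```

Emit:
{"fn": "step_arm", "kwargs": {
  "targets": [
    [0.01, -0.004, 0, -0.11],
    [0.02, -0.008, 0, -0.22],
    [0.04, -0.014, 0, -0.33],
    [0.06, -0.02, 0, -0.44],
    [0.07, -0.025, 0, -0.55],
    [0.09, -0.03, 0, -0.66],
    [0.1, -0.035, 0, -0.77],
    [0.11, -0.038, 0, -0.88],
    [0.119, -0.041, 0, -1.0]
  ]
}}

```text
clock: 29.87
tcp_pos: [0.3392, 0.1902, 0.2388]
eef_rot: [-180.0, 0.1, 25.6]
force: [-0.6, 0.6, -2.2]
width: 0.0216
gripper_force: 60.0
```

Emit:
{"fn": "step_arm", "kwargs": {
  "targets": [
    [0.01, 0.01, 0, -0.11],
    [0.03, 0.02, 0, -0.22],
    [0.04, 0.03, 0, -0.33],
    [0.06, 0.04, 0, -0.44],
    [0.07, 0.05, 0, -0.55],
    [0.09, 0.06, 0, -0.66],
    [0.1, 0.07, 0, -0.77],
    [0.11, 0.08, 0, -0.88],
    [0.125, 0.087, 0, -1.0]
  ]
}}

```text
clock: 30.62
tcp_pos: [0.3991, 0.18, 0.2387]
eef_rot: [-179.9, 0.0, 85.5]
force: [-0.2, -0.3, -3.1]
width: 0.0216
gripper_force: 60.0
```

Emit:
{"fn": "step_arm", "kwargs": {
  "targets": [
    [0, 0.015, 0, -0.11],
    [0, 0.03, 0, -0.22],
    [0, 0.05, 0, -0.33],
    [0, 0.065, 0, -0.44],
    [0, 0.08, 0, -0.55],
    [0, 0.1, 0, -0.66],
    [0, 0.115, 0, -0.77],
    [0, 0.13, 0, -0.88],
    [0, 0.15, 0, -1.0]
  ]
}}

```text
clock: 31.37
tcp_pos: [0.4589, 0.1753, 0.2387]
eef_rot: [-179.9, -0.1, 145.5]
force: [0.8, -0.6, -2.9]
width: 0.0214
gripper_force: 60.0
```

```bash
python3 g.py; python3 mv.py .513 .171 .235 -179
```

```text
top 16 [0.4966 0.1857] 0.326 from lip: ahead -121.5 tool y 30.1
top 101 [0.3957 0.1568] 0.34 from lip: ahead -54.6 tool y -50.9
scene 56 [0.3966 0.1565] 0.025 from lip: ahead -55.6 tool y -50.6
wrist 453 [0.5113 0.0538]  from lip: ahead -208.2 tool y -70.3
wrist 454 [0.5907 0.1699]  from lip: ahead -208.0 tool y 70.4
shift [-0.1162  0.0685  0.0093] turn -0.6001 tcp [0.4592 0.1752 0.2387] [-1.7997e+02 -4.0000e-02  1.4500e+02] F [-0.   0.5 -2.9] T [-0.08 -0.02 -0.02] w 0.02168497623839031 59.9980491399765 31.5167
```

Emit:
{"fn": "step_arm", "kwargs": {
  "targets": [
    [-0.02, 0.012, 0, -0.1],
    [-0.04, 0.024, 0, -0.2],
    [-0.06, 0.036, 0, -0.3],
    [-0.08, 0.048, 0.02, -0.4],
    [-0.1, 0.06, 0.05, -0.5],
    [-0.116, 0.0685, 0.09, -0.6],
    [-0.116, 0.0685, 0.14, -0.6],
    [-0.116, 0.0685, 0.18, -0.6],
    [-0.116, 0.0685, 0.21, -0.6],
    [-0.116, 0.0685, 0.22, -0.6]
  ]
}}

```text
clock: 32.35
tcp_pos: [0.5117, 0.171, 0.1493]
eef_rot: [-180.0, -0.2, -179.1]
force: [-1.2, 0.8, -2.4]
width: 0.0218
gripper_force: 60.0
```

```bash
python3 g.py; python3 mv.py .513 .171 .133 -179
```

```text
top 31 [0.3979 0.1492] 0.02 from lip: ahead 17.7 tool y -19.9
scene 68 [0.3748 0.2759] 0.249 from lip: ahead 38.7 tool y 107.2
scene 25 [0.3922 0.1545] 0.211 from lip: ahead 23.2 tool y -14.5
wrist 637 [0.3952 0.1563]  from lip: ahead 20.2 tool y -12.7
wrist 451 [0.5825 0.1183]  from lip: ahead -166.4 tool y -53.7
wrist 454 [0.5808 0.226 ]  from lip: ahead -166.5 tool y 54.1
shift [ 0.0003 -0.0002  0.046 ] turn 0.0008 tcp [0.5131 0.1711 0.1514] [-1.8000e+02 -2.0000e-02 -1.7895e+02] F [ 0.4  0.8 -3.3] T [ 0.04 -0.05 -0.02] w 0.021812865499230807 59.99922037124634 32.5
```

Emit:
{"fn": "step_arm", "kwargs": {
  "targets": [
    [0, 0, 0.02, 0],
    [0, 0, 0.04, 0],
    [0, 0, 0.046, 0],
    [0.005, 0, 0.046, 0],
    [0.013, 0, 0.046, 0],
    [0.019, 0, 0.046, 0],
    [0.025, 0, 0.046, 0],
    [0.031, 0, 0.046, 0],
    [0.037, 0, 0.046, 0],
    [0.037, 0, 0.046, 0]
  ]
}}

```text
clock: 33.33
tcp_pos: [0.4982, 0.1705, 0.1329]
eef_rot: [-180.0, -0.0, -178.8]
force: [-0.3, -0.4, -2.6]
width: 0.0219
gripper_force: 60.0
```

```bash
python3 g.py|grep -v scene; python3 mv.py .513 .171 .133 -179
```

```text
top 36 [0.3939 0.1496] 0.022 from lip: ahead 8.7 tool y -18.8
wrist 687 [0.3914 0.1559]  from lip: ahead 11.1 tool y -12.5
wrist 451 [0.562  0.1211]  from lip: ahead -158.7 tool y -50.7
wrist 456 [0.5601 0.2229]  from lip: ahead -158.9 tool y 51.1
shift [-0.0356  0.0004 -0.0005] turn 0.0028 tcp [0.4988 0.1705 0.1328] [-1.8000e+02  1.0000e-02 -1.7883e+02] F [-0.1  0.7 -3. ] T [ 0.01 -0.01 -0.  ] w 0.022142476404283788 59.999054074287415 33.4833
```

Emit:
{"fn": "step_arm", "kwargs": {
  "targets": [
    [0.006, 0, 0, 0],
    [0.012, 0, 0, 0],
    [0.018, 0, 0.002, 0],
    [0.024, 0, 0.006, 0],
    [0.03, 0, 0.009, 0],
    [0.036, 0, 0.01, 0],
    [0.042, 0, 0.01, 0],
    [0.048, 0, 0.01, 0],
    [0.048, 0, 0.01, 0]
  ]
}}

```text
clock: 34.23
tcp_pos: [0.4808, 0.1704, 0.1298]
eef_rot: [180.0, 0.2, -178.8]
force: [2.9, -0.3, 10.1]
width: 0.0218
gripper_force: 60.0
```

```bash
python3 g.py; python3 mv.py .42 .08 .2 121
```

```text
top 64 [0.3836 0.1522] 0.024 from lip: ahead 2.1 tool y -16.3
scene 81 [0.3555 0.2555] 0.231 from lip: ahead 28.1 tool y 87.5
scene 30 [0.3861 0.153 ] 0.199 from lip: ahead -0.4 tool y -15.5
wrist 688 [0.3823 0.1553]  from lip: ahead 3.3 tool y -13.1
wrist 453 [0.5439 0.1216]  from lip: ahead -157.6 tool y -50.2
wrist 454 [0.5419 0.2224]  from lip: ahead -157.7 tool y 50.6
wrist 3961 [0.5902 0.1784]  from lip: ahead -205.0 tool y 5.6
shift [ 0.1563 -0.2228 -0.1764] turn 1.003 tcp [0.4809 0.1704 0.1297] [ 179.97    0.21 -178.82] F [ 2.3  0.6 11. ] T [-0.18 -0.84  0.03] w 0.021760227897245882 60.003456473350525 34.3833
```

Emit:
{"fn": "step_arm", "kwargs": {
  "targets": [
    [0, 0, -0.01, 0],
    [0, 0, -0.03, 0],
    [-0.01, 0, -0.07, 0],
    [-0.03, -0.02, -0.12, 0],
    [-0.05, -0.05, -0.17, 0],
    [-0.05, -0.08, -0.2, 0],
    [-0.05, -0.08, -0.2, 0]
  ]
}}

```text
clock: 34.97
tcp_pos: [0.5014, 0.1373, 0.2114]
eef_rot: [-180.0, 0.2, -178.9]
force: [0.7, -0.4, -2.3]
width: 0.022
gripper_force: 60.0
```

```bash
python3 g.py; python3 - <<'E'
from bench import r
from h import *
c=r.capture("top");X=pts(c);x,y,z=X[...,0],X[...,1],X[...,2]; c0=dict(np.load("top0.npz"));X0=pts(c0)
for nm,C,Q in(("now",c,X),("start",c0,X0)):
    m=(C["color"].min(-1)>100)&(Q[...,0]>.395)&(Q[...,0]<.58)&(abs(Q[...,1]-.138)<.03)&(Q[...,2]<.03)
    hsv=cv2.cvtColor(C["color"],cv2.COLOR_RGB2HSV); m&=hsv[...,1]<60
    v,u=np.nonzero(m); print(nm,m.sum(),u.min(),u.max(),v.min(),v.max(),rect(Q[m][:,:2]), "u at row 275:",u[abs(v-275)<3].mean() if (abs(v-275)<3).any() else None)
np.savez("top5.npz",**c)
m=(abs(x-.38)<.04)&(abs(y-.155)<.035)&(z>.006)&(z<.05); P=X[m]; print(m.sum(),"slug region z pct",np.percentile(P[:,2],[50,80,95]).round(4),P[:,:2].min(0).round(4),P[:,:2].max(0).round(4))
E
python3 mv.py .42 .08 .2 121
```

```text
scene 64 [0.2981 0.2646] 0.311 from lip: ahead 105.4 tool y 131.3
wrist 457 [0.3842 0.1542]  from lip: ahead 21.5 tool y 19.2
shift [ 0.2012 -0.1432  0.0203] turn 1.0028 tcp [0.4993 0.1389 0.208 ] [ 1.8000e+02 -9.0000e-02 -1.7883e+02] F [ 0.5  0.6 -3.3] T [ 0.02 -0.03  0.01] w 0.021844903515664826 59.99933660030365 35.1667Traceback (most recent call last):
  File "<stdin>", line 7, in <module>
    return umr_minimum(a, axis, None, out, keepdims, initial, where)
ValueError: zero-size array to reduction operation minimum which has no identity
```

Emit:
{"fn": "step_arm", "kwargs": {
  "targets": [
    [0.02, -0.014, 0, 0.11],
    [0.04, -0.028, 0, 0.22],
    [0.06, -0.045, 0, 0.33],
    [0.08, -0.06, 0, 0.44],
    [0.1, -0.075, 0, 0.55],
    [0.13, -0.09, 0, 0.66],
    [0.15, -0.105, 0, 0.77],
    [0.18, -0.125, 0, 0.88],
    [0.2, -0.143, 0, 1.0]
  ]
}}

```text
clock: 35.92
tcp_pos: [0.4196, 0.0799, 0.2078]
eef_rot: [-179.9, -0.1, 120.9]
force: [0.5, 0.0, -2.5]
width: 0.022
gripper_force: 60.0
```

```bash
python3 mv.py .362 .015 .2 89
```

```text
shift [-0.0653 -0.2069  0.02  ] turn 0.5323 tcp [0.4196 0.0799 0.2078] [-1.7988e+02 -7.0000e-02  1.2094e+02] F [ 0.5  0.  -2.5] T [-0.1  -0.03  0.03] w 0.022049695459859065 59.99432444572449 35.9167
```

Emit:
{"fn": "step_arm", "kwargs": {
  "targets": [
    [-0.01, -0.04, 0, 0.1],
    [-0.02, -0.08, 0, 0.2],
    [-0.035, -0.12, 0, 0.3],
    [-0.05, -0.16, 0, 0.4],
    [-0.06, -0.19, 0, 0.5],
    [-0.065, -0.207, 0, 0.53],
    [-0.065, -0.207, 0, 0.53],
    [-0.065, -0.207, 0, 0.53]
  ]
}}

```text
clock: 36.58
tcp_pos: [0.3641, 0.0149, 0.2085]
eef_rot: [-180.0, -0.0, 89.6]
force: [0.3, -0.2, -2.3]
width: 0.0216
gripper_force: 60.0
```

```bash
python3 g.py; python3 - <<'E'
from bench import r
from h import *
c=r.capture("top");X=pts(c); c0=dict(np.load("top0.npz"));X0=pts(c0); np.savez("top5.npz",**c)
for nm,C,Q in(("now",c,X),("start",c0,X0)):
    z=Q[...,2]; m=(Q[...,0]>.395)&(Q[...,0]<.58)&(abs(Q[...,1]-.138)<.03)&(z>.004)&(z<.03)&(C["color"].min(-1)>60)
    v,u=np.nonzero(m)
    if len(u)>10: print(nm,m.sum(),u.min(),u.max(),v.min(),v.max(),rect(Q[m][:,:2]),"u@275",u[abs(v-275)<4].mean(),"u@250",u[abs(v-252)<4].mean())
x,y,z=X[...,0],X[...,1],X[...,2]
hsv=cv2.cvtColor(c["color"],cv2.COLOR_RGB2HSV); m=(cv2.inRange(hsv,(10,90,40),(35,255,255))>0)&(abs(x-.38)<.05)&(abs(y-.16)<.05); 
if m.sum()>5: print("slug",m.sum(),rect(X[m][:,:2]),np.percentile(z[m],[50,90]),cv2.minAreaRect(np.argwhere(m).astype(np.float32)))
print("can/jar etc max diff u", np.abs(c["color"].astype(int)-c0["color"])[90:170,230:370].max(-1).__gt__(60).sum())
E
python3 mv.py .362 .015 .1195 89
```

```text
scene 54 [0.3831 0.156 ] 0.026 from lip: ahead 45.2 tool y 18.1
wrist 433 [0.3819 0.1551]  from lip: ahead 44.3 tool y 16.9
now 279 246 261 222 262 (array([511.2, 134.9]), array([95.7, 36.2]), 1.72) u@275 nan u@250 250.27083333333334
start 559 245 261 222 285 (array([484.8, 134.1]), array([149.4,  36.4]), 1.6) u@275 249.97916666666666 u@250 250.20754716981133
can/jar etc max diff u 0
shift [-2.000e-04 -6.000e-03  2.229e-01] turn 0.0089 tcp [0.3644 0.015  0.2086] [-1.800e+02 -1.000e-02  8.953e+01] F [ 0.5 -0.5 -1.7] T [-0.11  0.08  0.01] w 0.02180696745773776 59.999300837516785 36.7833<stdin>:7: RuntimeWarning: Mean of empty slice.
  ret = ret.dtype.type(ret / rcount)
```

Emit:
{"fn": "step_arm", "kwargs": {
  "targets": [
    [0, -0.008, 0.03, 0],
    [0, -0.011, 0.08, 0],
    [0, -0.011, 0.13, 0],
    [0, -0.011, 0.17, 0],
    [0, -0.011, 0.2, 0],
    [0, -0.011, 0.215, 0],
    [0, -0.011, 0.221, 0],
    [0, -0.011, 0.224, 0],
    [0, -0.011, 0.226, 0],
    [0, -0.011, 0.226, 0]
  ]
}}

```text
clock: 37.62
tcp_pos: [0.3604, 0.0147, 0.1187]
eef_rot: [179.9, 0.0, 89.5]
force: [0.0, -1.4, 3.9]
width: 0.0215
gripper_force: 60.0
```

```bash
python3 g.py; python3 mv.py .36 .07 .1191 89.5
```

```text
scene 54 [0.3831 0.156 ] 0.027 from lip: ahead 45.6 tool y 21.3
wrist 611 [0.3823 0.1543]  from lip: ahead 43.8 tool y 20.4
shift [ 0.1383 -0.0021 -0.0009] turn -0.0008 tcp [0.3603 0.0147 0.1187] [1.7993e+02 1.0000e-02 8.9450e+01] F [-0.5 -3.3  5. ] T [-0.25  0.19  0.05] w 0.02175165473098913 60.001564621925354 37.7667
```

Emit:
{"fn": "step_arm", "kwargs": {
  "targets": [
    [0.02, 0, 0, 0],
    [0.045, 0, 0, 0],
    [0.07, 0, 0, 0],
    [0.09, 0, 0, 0],
    [0.105, 0, 0, 0],
    [0.12, 0, 0, 0],
    [0.135, 0, 0, 0],
    [0.15, 0, 0, 0],
    [0.165, 0, 0, 0],
    [0.17, 0, 0, 0]
  ]
}}

```text
clock: 38.6
tcp_pos: [0.3609, 0.0833, 0.1187]
eef_rot: [179.9, -0.0, 89.5]
force: [-0.2, -4.0, 6.7]
width: 0.0216
gripper_force: 60.0
```

```bash
python3 g.py; python3 mv.py .36 .1205 .1191 89.5
```

```text
scene 47 [0.3832 0.1843] 0.026 from lip: ahead 5.1 tool y 21.3
wrist 717 [0.3829 0.1831]  from lip: ahead 4.0 tool y 20.9
shift [ 0.0936 -0.0028 -0.0013] turn -0.0011 tcp [0.3607 0.0831 0.1186] [ 1.7995e+02 -2.0000e-02  8.9430e+01] F [1.2 1.3 3.3] T [0.93 0.03 0.  ] w 0.02157233289169126 60.001028180122375 38.75
```

Emit:
{"fn": "step_arm", "kwargs": {
  "targets": [
    [0.012, 0, 0, 0],
    [0.026, 0, 0, 0],
    [0.04, 0, 0, 0],
    [0.052, 0, 0, 0],
    [0.062, 0, 0, 0],
    [0.07, 0, 0, 0],
    [0.078, 0, 0, 0],
    [0.085, 0, 0, 0],
    [0.09, 0, 0, 0],
    [0.09, 0, 0, 0]
  ]
}}

```text
clock: 39.58
tcp_pos: [0.3611, 0.1188, 0.1186]
eef_rot: [180.0, -0.0, 89.4]
force: [0.1, -1.9, 5.2]
width: 0.0214
gripper_force: 60.0
```

```bash
python3 g.py; python3 mv.py .36 .1205 .1191 89.5
```

```text
scene 25 [0.3796 0.2075] 0.029 from lip: ahead -7.2 tool y 17.6
wrist 613 [0.3845 0.2039]  from lip: ahead -10.6 tool y 22.5
wrist 449 [0.3121 0.063 ]  from lip: ahead -152.3 tool y -48.5
wrist 454 [0.4087 0.062 ]  from lip: ahead -152.3 tool y 48.1
shift [ 0.0044 -0.0028 -0.0014] turn -0.0015 tcp [0.3611 0.1187 0.1186] [ 1.7995e+02 -1.0000e-02  8.9410e+01] F [ 0.6 -0.5  5.7] T [ 0.54  0.07 -0.01] w 0.021567755184160636 60.00150382518768 39.7333
```

Emit:
{"fn": "step_arm", "kwargs": {
  "targets": [
    [0.003, 0, 0, 0],
    [0.003, 0, -0.003, 0],
    [0.002, 0, -0.01, 0],
    [0.001, 0, -0.022, 0],
    [0, 0, -0.04, 0],
    [0, 0, -0.06, 0],
    [0, 0, -0.08, 0],
    [0, 0, -0.1, 0],
    [0, 0, -0.12, 0],
    [0, 0, -0.135, 0]
  ]
}}

```text
clock: 40.57
tcp_pos: [0.3607, 0.1186, 0.1734]
eef_rot: [180.0, -0.0, 89.4]
force: [0.2, 0.5, -3.2]
width: 0.0216
gripper_force: 60.0
```

Emit:
{"fn": "step_arm", "kwargs": {
  "targets": [
    [0, 0, -0.012, 0],
    [0, 0, -0.02, 0],
    [0.003, 0.003, -0.025, 0],
    [0.009, 0.009, -0.025, 0],
    [0.017, 0.018, -0.025, 0],
    [0.027, 0.028, -0.025, 0],
    [0.037, 0.038, -0.025, 0],
    [0.045, 0.047, -0.025, 0],
    [0.05, 0.054, -0.025, 0],
    [0.052, 0.058, -0.025, 0]
  ]
}}

```text
clock: 41.4
tcp_pos: [0.3846, 0.1396, 0.1822]
eef_rot: [-180.0, 0.0, 89.4]
force: [0.2, 1.0, -3.5]
width: 0.0216
gripper_force: 60.0
```

```bash
sed -i 's/\.012-O\[2\]/H-O[2]/; s/,\.012)/,H)/; 1i import sys; H=float(sys.argv[1]) if len(sys.argv)>1 else .012' g.py; python3 g.py .075; python3 mv.py .36 .1205 .175 89.5
```

```text
scene 16 [0.2595 0.1823] 0.29 from lip: ahead -54.6 tool y -125.4
scene 28 [0.404  0.2274] 0.091 from lip: ahead -8.0 tool y 18.6
wrist 587 [0.4078 0.2234]  from lip: ahead -12.0 tool y 22.4
wrist 453 [0.3354 0.0836]  from lip: ahead -152.5 tool y -48.6
wrist 454 [0.4322 0.0825]  from lip: ahead -152.6 tool y 48.2
shift [-0.0474 -0.0596  0.018 ] turn -0.0014 tcp [0.384  0.1392 0.1822] [-179.98    0.     89.42] F [ 0.3 -0.1 -3.5] T [-0.19  0.09 -0.01] w 0.021941316905977153 59.999027252197266 41.55
```

Emit:
{"fn": "step_arm", "kwargs": {
  "targets": [
    [0, 0, 0.005, 0],
    [0, 0, 0.011, 0],
    [0, 0, 0.017, 0],
    [0, 0, 0.022, 0],
    [0, 0, 0.023, 0]
  ]
}}

```text
clock: 41.97
tcp_pos: [0.3842, 0.1392, 0.173]
eef_rot: [180.0, -0.0, 89.4]
force: [-2.2, -1.7, 8.5]
width: 0.0217
gripper_force: 60.0
```

Emit:
{"fn": "step_arm", "kwargs": {
  "targets": [
    [0, 0, 0, 0],
    [0, 0, 0.002, 0],
    [0, 0, 0.006, 0],
    [0, 0, 0.01, 0],
    [0, 0, 0.014, 0],
    [0, 0, 0.018, 0],
    [0, 0, 0.022, 0],
    [0, 0, 0.026, 0],
    [0, 0, 0.028, 0],
    [0, 0, 0.028, 0]
  ],
  "grip_force": 14
}}

```text
clock: 42.8
tcp_pos: [0.384, 0.1392, 0.1617]
eef_rot: [-180.0, 0.0, 89.4]
force: [1.1, -0.3, 0.2]
width: 0.0219
gripper_force: 14.0
```

```bash
python3 g.py .075; python3 mv.py .36 .1205 .175 89.5; cat > ty.py <<'E'
from bench import r
from h import *
s=r.observe();p=s["tcp_pos"]
for n in("scene","top"):
    c=r.capture(n); X=pts(c); hsv=cv2.cvtColor(c["color"],cv2.COLOR_RGB2HSV); x,y,z=X[...,0],X[...,1],X[...,2]
    m=((hsv[...,0]<8)|(hsv[...,0]>172))&(hsv[...,1]>120)&(abs(y-p[1])<.06)&(abs(x-p[0])<.06)&(z>p[2]-.13)&(z<p[2]+.05); P=X[m]
    if len(P)>30: k=np.polyfit(P[:,2],P[:,:2],1); print(n,len(P),"lean x,y deg",np.degrees(np.arctan(k[0])).round(1),P[:,2].min().round(3),P[:,2].max().round(3))
E
python3 ty.py
```

```text
scene 16 [0.2783 0.1738] 0.26 from lip: ahead -62.5 tool y -106.1
scene 28 [0.4067 0.2403] 0.086 from lip: ahead 5.4 tool y 21.7
wrist 662 [0.4072 0.2383]  from lip: ahead 3.3 tool y 22.2
wrist 454 [0.3382 0.0927]  from lip: ahead -143.0 tool y -45.3
wrist 461 [0.4283 0.0915]  from lip: ahead -143.2 tool y 44.8
wrist 3966 [0.3853 0.0502]  from lip: ahead -184.9 tool y 2.2
shift [-0.0475 -0.0594 -0.033 ] turn -0.0016 tcp [0.384  0.1392 0.1618] [-179.98   -0.     89.4 ] F [ 1.2 -1.  -1.7] T [-0.22 -0.02  0.04] w 0.021818419242110827 13.999926745891571 42.95
scene 140 lean x,y deg [ -4.3 -11.6] 0.055 0.192
```

Emit:
{"fn": "step_arm", "kwargs": {
  "targets": [
    [0, 0, 0, 0],
    [0, 0, 0, 0],
    [0, 0, -0.008, 0],
    [0, 0, -0.024, 0],
    [0, 0, -0.046, 0],
    [0, 0, -0.072, 0],
    [-0.003, 0, -0.1, 0],
    [-0.01, 0.002, -0.128, 0],
    [-0.02, 0.004, -0.154, 0],
    [-0.035, 0.008, -0.176, 0]
  ],
  "grip_force": 60
}}

```text
clock: 43.88
tcp_pos: [0.3871, 0.1252, 0.2336]
eef_rot: [180.0, -0.0, 89.4]
force: [-0.2, 0.7, -3.5]
width: 0.0219
gripper_force: 60.0
```

Emit:
{"fn": "step_arm", "kwargs": {
  "targets": [
    [-0.02, 0.005, -0.018, 0],
    [-0.045, 0.012, -0.03, 0],
    [-0.075, 0.02, -0.038, 0],
    [-0.11, 0.03, -0.04, 0],
    [-0.15, 0.041, -0.04, 0],
    [-0.195, 0.053, -0.04, 0],
    [-0.243, 0.066, -0.04, 0],
    [-0.293, 0.08, -0.04, 0],
    [-0.343, 0.094, -0.04, 0],
    [-0.393, 0.108, -0.04, 0]
  ]
}}

```text
clock: 44.72
tcp_pos: [0.4287, -0.0338, 0.2487]
eef_rot: [180.0, 0.0, 89.4]
force: [0.9, 0.4, -4.2]
width: 0.0216
gripper_force: 60.0
```

```bash
python3 g.py .15; python3 mv.py .516 -.325 .25 89.4
```

```text
scene 20 [0.4447 0.0562] 0.171 from lip: ahead -5.9 tool y 15.1
shift [-0.7252  0.2269 -0.0035] turn -0.002 tcp [ 0.4289 -0.0338  0.2486] [1.7999e+02 1.0000e-02 8.9280e+01] F [-0.5  0.5 -3.3] T [-0.18  0.12 -0.05] w 0.02180209126596455 59.998823404312134 44.8667
```

Emit:
{"fn": "step_arm", "kwargs": {
  "targets": [
    [-0.006, 0.002, 0, 0],
    [-0.018, 0.006, 0, 0],
    [-0.036, 0.011, 0, 0],
    [-0.06, 0.019, 0, 0],
    [-0.09, 0.028, 0, 0],
    [-0.126, 0.039, 0, 0],
    [-0.168, 0.052, 0, 0],
    [-0.215, 0.067, 0, 0],
    [-0.265, 0.083, 0, 0],
    [-0.315, 0.099, 0, 0]
  ]
}}

```text
clock: 45.7
tcp_pos: [0.4673, -0.1608, 0.2483]
eef_rot: [180.0, 0.0, 89.4]
force: [0.9, 0.5, -2.7]
width: 0.022
gripper_force: 60.0
```

Emit:
{"fn": "step_arm", "kwargs": {
  "targets": [
    [-0.05, 0.016, 0, 0],
    [-0.1, 0.031, 0, 0],
    [-0.15, 0.047, 0, 0],
    [-0.2, 0.062, 0, 0],
    [-0.248, 0.077, 0, 0],
    [-0.292, 0.091, 0, 0],
    [-0.332, 0.104, 0, 0],
    [-0.366, 0.115, 0, 0],
    [-0.392, 0.123, 0, 0],
    [-0.406, 0.127, 0, 0]
  ]
}}

```text
clock: 46.53
tcp_pos: [0.5162, -0.3237, 0.248]
eef_rot: [-180.0, 0.0, 89.4]
force: [-0.8, -0.0, -2.9]
width: 0.022
gripper_force: 60.0
```

```bash
python3 g.py .15; python3 mv.py .516 -.325 .216 89.4
```

```text
shift [-0.0078  0.0004  0.0802] turn -0.0002 tcp [ 0.5159 -0.3219  0.2481] [-1.7998e+02 -2.0000e-02  8.9390e+01] F [-0.9  0.2 -2.7] T [-0.18 -0.   -0.02] w 0.021990167969673416 59.99898612499237 46.6833
```

Emit:
{"fn": "step_arm", "kwargs": {
  "targets": [
    [-0.003, 0, 0.01, 0],
    [-0.006, 0, 0.025, 0],
    [-0.008, 0, 0.042, 0],
    [-0.008, 0, 0.058, 0],
    [-0.008, 0, 0.07, 0],
    [-0.008, 0, 0.075, 0],
    [-0.008, 0, 0.075, 0]
  ]
}}

```text
clock: 47.27
tcp_pos: [0.5158, -0.3247, 0.2176]
eef_rot: [-179.9, -0.0, 89.4]
force: [0.3, -0.1, -3.0]
width: 0.0215
gripper_force: 60.0
```

Emit:
{"fn": "step_arm", "kwargs": {
  "targets": [
    [0, 0, 0, 0],
    [0, 0, 0, 0],
    [0, 0, 0, 0],
    [0, 0, 0, 0],
    [0, 0, 0, 0],
    [0, 0, 0, 0],
    [0, 0, 0, 0]
  ],
  "grip_force": 10
}}

```text
clock: 47.85
tcp_pos: [0.5161, -0.325, 0.2184]
eef_rot: [180.0, 0.0, 89.4]
force: [-0.5, -0.2, -3.6]
width: 0.0219
gripper_force: 10.0
```

```bash
sed -i 's/\.05<P\[1\]<\.4/-.45<P[1]<.4/' g.py; python3 ty.py; python3 g.py .07; python3 mv.py .516 -.325 .216 89.4
```

```text
scene 116 lean x,y deg [-0.2  1.6] 0.107 0.179
top 133 lean x,y deg [5.6 1.5] 0.125 0.251
top 43 [ 0.58   -0.3916] 0.319 from lip: ahead -161.9 tool y 64.6
top 99 [ 0.5502 -0.3108] 0.125 from lip: ahead -81.5 tool y 33.9
top 272 [ 0.4597 -0.2577] 0.08 from lip: ahead -29.3 tool y -57.1
top 70 [ 0.4693 -0.2962] 0.105 from lip: ahead -67.7 tool y -47.1
scene 17 [ 0.3189 -0.3084] 0.307 from lip: ahead -81.5 tool y -197.3
scene 26 [ 0.329  -0.3522] 0.328 from lip: ahead -125.2 tool y -186.8
scene 16 [ 0.3813 -0.3089] 0.307 from lip: ahead -81.3 tool y -135.0
scene 23 [ 0.4595 -0.2335] 0.109 from lip: ahead -5.1 tool y -57.5
scene 31 [ 0.5108 -0.3011] 0.136 from lip: ahead -72.2 tool y -5.5
wrist 332 [ 0.4593 -0.2373]  from lip: ahead -8.9 tool y -57.7
wrist 456 [ 0.4528 -0.2768]  from lip: ahead -48.5 tool y -63.8
wrist 570 [ 0.5481 -0.3059]  from lip: ahead -76.6 tool y 31.8
wrist 445 [ 0.4586 -0.4   ]  from lip: ahead -171.6 tool y -56.7
wrist 441 [ 0.5715 -0.4014]  from lip: ahead -171.9 tool y 56.2
shift [-0.     -0.0002  0.0058] turn 0.0001 tcp [ 0.5161 -0.325   0.2183] [180.    0.   89.4] F [ 0.7  0.2 -3.8] T [-0.18  0.03  0.01] w 0.021888901704642697 9.999845623970032 48.1
```

Emit:
{"fn": "step_arm", "kwargs": {
  "targets": [
    [0, 0, 0, 0],
    [0, 0, 0, 0],
    [0, 0, 0, 0],
    [0, 0, 0, 0],
    [0, 0, 0, 0],
    [0, 0, 0, 0]
  ],
  "grip_force": 5.5
}}

```text
clock: 48.6
tcp_pos: [0.5161, -0.325, 0.2183]
eef_rot: [-180.0, -0.0, 89.4]
force: [-1.1, -0.7, -2.7]
width: 0.0221
gripper_force: 5.5
```

```bash
python3 ty.py; python3 g.py .09|grep wrist; python3 mv.py .516 -.325 .216 89.4
```

```text
scene 142 lean x,y deg [ 0.4 12.9] 0.099 0.178
wrist 1214 [ 0.4643 -0.2586]  from lip: ahead -30.2 tool y -52.5
wrist 460 [ 0.5396 -0.2596]  from lip: ahead -30.3 tool y 22.8
wrist 31 [ 0.4669 -0.2958]  from lip: ahead -67.4 tool y -49.5
wrist 449 [ 0.4623 -0.3907]  from lip: ahead -162.3 tool y -53.1
wrist 442 [ 0.568 -0.392]  from lip: ahead -162.4 tool y 52.6
wrist 3967 [ 0.5189 -0.4404]  from lip: ahead -211.4 tool y 4.0
shift [-0.     -0.0003  0.0058] turn 0.0001 tcp [ 0.5161 -0.325   0.2183] [180.     0.    89.41] F [-0.4 -0.2 -2.5] T [-0.07  0.09 -0.  ] w 0.02195753305763905 5.499984920024872 48.85
```

Emit:
{"fn": "step_arm", "kwargs": {
  "targets": [
    [0, 0, 0, 0],
    [0, 0, 0, 0],
    [0, 0, 0, 0]
  ],
  "grip_force": 5
}}

```text
clock: 49.1
tcp_pos: [0.5161, -0.325, 0.2184]
eef_rot: [180.0, 0.0, 89.4]
force: [-0.7, 0.5, -2.9]
width: 0.0217
gripper_force: 5.0
```

```bash
python3 ty.py; python3 - <<'E'
from bench import r
from h import *
for n in("top","scene"):
    c=r.capture(n);X=pts(c);hsv=cv2.cvtColor(c["color"],cv2.COLOR_RGB2HSV); m=cv2.inRange(hsv,(10,90,40),(35,255,255)); k,l,st,ce=cv2.connectedComponentsWithStats(m)
    for i in range(1,k):
        P=X[l==i]; q=np.nanmedian(P,0)
        if st[i,4]>10 and q[1]<-.1 and q[2]<.15: print(n,st[i,4],q.round(4),np.nanmax(P[:,2]).round(3))
E
python3 mv.py .577 .0155 .3 -178
```

```text
scene 143 lean x,y deg [ 0.3 13.2] 0.095 0.178
top 87 [ 0.5368 -0.2145  0.0738] 0.079
top 278 [ 0.4605 -0.2585  0.0725] 0.08
top 65 [ 0.4697 -0.2947  0.0737] 0.079
scene 101 [ 0.4678 -0.2458  0.0725] 0.081
scene 978 [ 0.4178 -0.8191  0.0874] 0.099
scene 57 [ 0.5453 -0.2213  0.0725] 0.081
scene 290 [ 0.3569 -0.7996  0.0329] 0.06
scene 605 [ 0.8771 -0.4379 -0.5385] -0.027
shift [ 0.8527  0.1435 -0.2042] turn -1.5432 tcp [ 0.5161 -0.325   0.2183] [-180.      0.     89.41] F [-0.8 -0.7 -2.2] T [-0.09  0.01 -0.04] w 0.02157420340580185 4.999896660447121 49.3
```

Emit:
{"fn": "step_arm", "kwargs": {
  "targets": [
    [0, 0, 0, 0],
    [0, 0, 0, 0],
    [0, 0, -0.02, 0],
    [0, 0, -0.06, 0],
    [0, 0, -0.11, 0],
    [0.02, 0, -0.16, 0],
    [0.06, 0, -0.19, 0],
    [0.12, 0.01, -0.2, 0],
    [0.19, 0.03, -0.2, -0.1],
    [0.26, 0.05, -0.2, -0.2]
  ],
  "grip_force": 60
}}

```text
clock: 50.13
tcp_pos: [0.5371, -0.2195, 0.2991]
eef_rot: [180.0, 0.0, 101.6]
force: [1.2, 0.1, -3.1]
width: 0.0218
gripper_force: 60.0
```

```bash
python3 mv.py .577 .0155 .3 -178
```

```text
shift [ 0.5554  0.216  -0.0024] turn -1.3398 tcp [ 0.5371 -0.2195  0.2991] [1.7996e+02 2.0000e-02 1.0161e+02] F [ 1.2  0.1 -3.1] T [-0.05  0.01  0.01] w 0.021772866408903784 59.99809741973877 50.1333
```

Emit:
{"fn": "step_arm", "kwargs": {
  "targets": [
    [0.06, 0.024, 0, -0.11],
    [0.12, 0.048, 0, -0.22],
    [0.19, 0.074, 0, -0.33],
    [0.26, 0.1, 0, -0.44],
    [0.33, 0.128, 0, -0.55],
    [0.4, 0.155, 0, -0.66],
    [0.46, 0.18, 0, -0.77],
    [0.51, 0.2, 0, -0.88],
    [0.545, 0.212, 0, -1.0],
    [0.555, 0.216, 0, -1.0]
  ]
}}

```text
clock: 50.97
tcp_pos: [0.5775, 0.0166, 0.2986]
eef_rot: [180.0, -0.0, 162.0]
force: [-0.7, 0.2, -1.6]
width: 0.0215
gripper_force: 60.0
```

Emit:
{"fn": "step_arm", "kwargs": {
  "targets": [
    [0, 0, 0.05, -0.11],
    [0, 0, 0.11, -0.22],
    [0, 0, 0.18, -0.34],
    [0, 0, 0.25, -0.34],
    [0, 0, 0.3, -0.34],
    [0, 0, 0.33, -0.34],
    [0, 0, 0.345, -0.34],
    [0, 0, 0.345, -0.34]
  ]
}}

```text
clock: 51.63
tcp_pos: [0.5771, 0.0135, 0.1594]
eef_rot: [180.0, -0.1, -178.3]
force: [0.0, 0.1, -2.3]
width: 0.0218
gripper_force: 60.0
```

```bash
python3 tilt.py|head -1; python3 mv.py .577 .0155 .125 -178
```

```text
tilt deg 10.2 F [ 1.   0.4 -2.5] z 0.039 0.241
shift [0.0017 0.0051 0.0887] turn -0.0049 tcp [0.5778 0.0135 0.1605] [ 1.800e+02 -3.000e-02 -1.783e+02] F [ 1.   0.4 -2.5] T [ 0.01 -0.    0.04] w 0.021896053302013187 59.99923288822174 51.6833
```

Emit:
{"fn": "step_arm", "kwargs": {
  "targets": [
    [0, 0.005, 0.01, 0],
    [0, 0.005, 0.022, 0],
    [0, 0.005, 0.034, 0],
    [0, 0.005, 0.045, 0],
    [0, 0.005, 0.055, 0],
    [0, 0.005, 0.065, 0],
    [0, 0.005, 0.075, 0],
    [0, 0.005, 0.083, 0],
    [0, 0.005, 0.089, 0],
    [0, 0.005, 0.089, 0]
  ],
  "grip_force": 8
}}

```text
clock: 52.52
tcp_pos: [0.5775, 0.0155, 0.1241]
eef_rot: [180.0, -0.1, -178.2]
force: [0.1, 0.0, -3.4]
width: 0.0225
gripper_force: 8.0
```

Emit:
{"fn": "step_arm", "kwargs": {
  "targets": [
    [0, 0, 0.002, 0],
    [0, 0, 0.005, 0],
    [0, 0, 0.008, 0],
    [0, 0, 0.01, 0],
    [0, 0, 0.01, 0]
  ],
  "grip_force": 4
}}

```text
clock: 52.93
tcp_pos: [0.5779, 0.0155, 0.1206]
eef_rot: [-180.0, 0.0, -178.2]
force: [0.2, -0.5, 0.2]
width: 0.0221
gripper_force: 4.0
```

```bash
python3 tilt.py|head -1; python3 mv.py .577 .0155 .125 -178
```

```text
tilt deg -2.6 F [ 1.3  0.4 -0.2] z 0.004 0.199
shift [ 0.0024  0.0001 -0.0108] turn -0.0032 tcp [0.578  0.0155 0.1207] [ 1.8000e+02  1.0000e-02 -1.7819e+02] F [ 1.3  0.4 -0.2] T [ 0.14 -0.21 -0.03] w 0.022099634146036377 4.000096097588539 52.9833
```

Upright and supported by the mat. I release slowly and retreat upward.

Emit:
{"fn": "step_arm", "kwargs": {
  "targets": [
    [0, 0, 0, 0],
    [0, 0, 0, 0],
    [0, 0, 0, 0],
    [0, 0, 0, 0],
    [0, 0, 0, 0],
    [0, 0, 0, 0]
  ],
  "jaw": 0.1
}}

```text
clock: 53.48
tcp_pos: [0.5779, 0.0155, 0.1207]
eef_rot: [-180.0, -0.0, -178.2]
force: [0.1, -0.4, -0.4]
width: 0.0594
gripper_force: 0.0
```

Emit:
{"fn": "step_arm", "kwargs": {
  "targets": [
    [0, 0, -0.02, 0],
    [0, 0, -0.07, 0],
    [0, 0, -0.13, 0],
    [0, 0, -0.2, 0],
    [0, 0, -0.27, 0],
    [0, 0, -0.32, 0],
    [0, 0, -0.34, 0],
    [0, 0, -0.34, 0]
  ]
}}

```text
clock: 54.15
tcp_pos: [0.5787, 0.0155, 0.259]
eef_rot: [-180.0, 0.2, -178.2]
force: [-0.3, -0.2, 0.3]
width: 0.0821
gripper_force: 0.0
```

```bash
python3 - <<'E'
from bench import r
from h import *
print(r.observe()["clock"],r.observe()["width"])
c=r.capture("scene");X=pts(c);hsv=cv2.cvtColor(c["color"],cv2.COLOR_RGB2HSV);x,y,z=X[...,0],X[...,1],X[...,2]
sc=(abs(x-.54)<.1)&(abs(y-.015)<.07)&(hsv[...,1]<80)&(z>.028)&(z<.06); print("walls",rect(X[sc][:,:2]),sc.sum())
m=((hsv[...,0]<8)|(hsv[...,0]>172))&(hsv[...,1]>120)&(abs(y-.015)<.05)&(abs(x-.577)<.05)&(z>.01)&(z<.18); P=X[m]
for a in(.03,.07,.11,.15): q=P[abs(P[:,2]-a)<.01]; print(a,np.median(q[:,0]).round(4),len(q))
print("top z",P[:,2].max())
g=cv2.inRange(hsv,(10,90,40),(35,255,255)); k,l,st,ce=cv2.connectedComponentsWithStats(g)
for i in range(1,k):
    q=np.nanmedian(X[l==i],0)
    if st[i,4]>10 and abs(q[1])<.45 and .2<q[0]<.75 and q[2]<.15: print("gold",st[i,4],q.round(3))
E
```

```text
54.15 0.08209921149478634
walls (array([535.9,  13.8]), array([77.1, 84.6]), 1.69) 106
0.03 0.5933 28
0.07 0.5932 30
0.11 0.5935 32
0.15 0.589 70
top z 0.15912219387652338
gold 220 [ 0.468 -0.27   0.073]
gold 58 [ 0.546 -0.224  0.072]
```

The scoop stands upright on the mat, all the slugs I can see are in the pan, and the gripper is clear.

```bash
python3 -c "
from bench import r
print(r.finish_job())"
```

```text
the job is handed in; nothing more can be done
None
```

All five slugs are in the scale pan and the scoop stands upright on the blue mat, handed in at about 54 s; however, one slug fell onto the bench during the first carry (recovered with the scoop, no finger contact), and the scoop pressed down with about 10 N, probably on the caliper, whose far end hadn't moved when I checked.

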